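# Unscrew the knurled nut of an angled drilling jig and take off its bush plate

### The arm

A 6-joint arm with a two-finger parallel gripper is mounted at the origin on a cart in front of the work surface, level with it; the furniture and walls round the work are solid. World frame = base frame: x ahead of the robot, y to its left, z up, the work surface at z = 0. Lengths are in m, angles in rad, forces in N, time in s.
With the tool pointing down it reaches from about 0.425 to 0.95 m from the base axis. Payload 3.5 kg.
Tool frame: the origin (TCP) lies on the mounting face of the last link; the fingertips stand 173 mm ahead of it and the grasp point (between the pads) lies 155 mm ahead of it; z points along the fingers, x is the direction in which the jaws open and shut, and the axes are right-handed (so a half turn about z gives the same grasp; the last joint's range is limited). The gripper opens to 85 mm and grips with 20 to 120 N. Pads are 22 mm wide; open, the fingers measure 114 mm over their backs; the gripper's body (76 mm by 85 mm) begins 54 mm behind the grasp point. The pads swing forward as they close: fully open they stand 13 mm farther back than shut.
Start: joints at [1.17, 0.286, 1.577, -0, 1.279, -0.15], TCP at [0.167, 0.654, 0.405] pointing down, gripper open.
Joint ranges: [-2.77, 2.77], [-0.9, 2.22], [0.21, 2.48], [-1.53, 4.67], [0.24, 2.81], [-2.84, 2.84]. Speed limits (rad/s): [2.79, 2.79, 3.14, 3.14, 3.14, 3.14].

### API

Orientations are given as a unit quaternion [x, y, z, w].
In Python, from plant import get_state, read_camera, sign_off gives the robot as it stands.
- The arm moves only by the shell command python3 -m jog 'ROWS' [FORCE]. ROWS is JSON, a list of rows, each an object of numbers: "grip": the closure, from 0 (fully open) to 1 (shut); "x", "y", "z": the shift along the tool's x, y, z in mm; "rx", "ry", "rz": the turn, a rotation vector about the tool's x, y, z in degrees. A call has 1 to 8 rows; each row shifts and turns the commanded pose from where the row before left it, along the tool's axes as they then stand; what a row does not reach is not made up. A row lasts 1/12 s, in which the tool goes at most 41.7 mm and 7.16 degrees, less where a joint would pass 70% of its speed; a pose out of reach is approached as far as the arm can. A call with a gripper value outside its range is refused whole. The fingers move at their own pace and stop on an object; FORCE is the grip in N (left out, the last holds). Time passes only in rows, so rows that do not move let the fingers close. It gives the time, the measured TCP pose, the force and the opening at its end, in the units of the state.
- get_state(): the state, without advancing time (a new reading comes with each control period).
- read_camera(name): name is "side" or "top" or "wrist"; returns a dict with "frame" (480x640x3 uint8, red, green, blue), "intrinsics" (3x3 intrinsics, pixels), "k1" (the pictures are not rectified: a ray, as slopes to the right and down, at radius r is drawn at 1 + k1 r^2 times it, then the intrinsics apply), "R" (3x3) and "t" (3): a world point X has camera coordinates R X + t. Camera axes: x right, y down, z forward; pixel columns grow to the right and rows downward; lengths in m; the calibration is good to about 2 mm. A picture is of the moment at which its call begins. There is no depth.
- sign_off(): hands the job in, once; it reports no verdict.
The state is a dict: "time": time; "qpos": joint angles; "dq": joint speeds; "joint_efforts": joint torques, N m; "eef_pos": TCP position; "tcp_rot": TCP orientation; "contact_force": force on the tool from outside, world axes, zero at the start; "wrist_torque": the same for the moment, N m; "opening": opening from 0.0 (shut) to 1.0 (fully open).
Only numpy, scipy, OpenCV 4.12 (cv2) and the standard library are available. Lean on these libraries where they do the work, as an engineer would, in place of code of your own. Each camera call takes 0.05 s, during which the arm holds its last target.

### The job

Take the bush plate off the angled drilling jig. First unscrew the knurled nut from the leaning stud until it comes free and put it in the metal tray; then lift the plate off the stud and lay it flat on the plywood board with its grip fin up. Set both down without dropping them, and leave the pliers, the tape roll and the brush where they are.

Things in the scene. Friction and masses are not known exactly. Their poses are not given: they have to be found in the camera images.
- stud: Fixed steel stud of the jig. Origin: where its axis meets the inclined bed, 62 mm above the bench; z: along the stud, up, leaning 25 degrees from vertical towards the robot's side; y level. 51 mm long above the bed, core 20 mm, thread 30 mm in diameter: coarse two-start right-hand thread, 24 mm rise per turn.
- knurled_nut: Dark steel round nut, 56 mm diameter, 40 mm high, 34 mm through bore, about 0.15 kg. Origin: centre of its lower end; z: its axis, up. Starts screwed down on the plate, 10 mm up the stud. Unscrews counterclockwise seen from above, rising 3.8 mm per rad; free after about 3.6 rad; lower end clears the stud's tip 41 mm above its start. 1.5 mm thread play; may turn back 0.2 rad when let go.
- nut_mid (a point): Middle of the knurled nut, 20 mm up its axis.
- bush_plate: Aluminium plate 150 x 60 x 10 mm, about 0.16 kg, on the inclined bed under the nut. Origin: on its underside, centre of its 38 mm stud hole, 32 mm from one end; x: along the plate to the grip fin; z: out of its upper face. The fin stands on that face from x = 58 to 102 mm: 14 mm thick (along y), 34 mm high, top 44 mm above the underside. With the nut off, it lifts off along the stud.
- fin_mid (a point): Middle of the plate's grip fin, 27 mm above the plate's underside.
- plate_mid (a point): Middle of the plate's underside.
- jig: Grey angled drilling jig, fixed: foot 150 x 150 mm, inclined bed that faces the robot and carries stud, plate and nut, about 90 mm high at its rear edge. Origin: under its middle, on the workbench; z up.
- tray: Open white metal tray, fixed in place, 143 (x) x 211 (y) x 44 mm high; inside 126 x 194 mm, floor 2 mm up. Origin: centre of its underside; z up.
- board: Bare plywood board, fixed in place, 150 (x) x 200 (y) x 14 mm thick. Origin: centre of its underside; z up.
- pliers: Pliers with red handles, 189 x 57 x 21 mm, lying flat beside the work. Bystander. Origin: centre of the underside.
- tape_roll: Roll of grey tape lying flat, 107 mm in diameter, 48 mm high. Bystander. Origin: centre of the underside.
- dust_brush: Green hand brush, 85 x 30 x 22 mm. Bystander. Origin: centre of the underside.
Things that resemble listed ones, but are neither listed nor needed, are in the scene too. There is more than one size of the bush_plate; the job needs the middle-sized.

How it is judged:
By the outcome, as a careful person would: the job done as asked, in the order asked, and still so for the second after the job is handed in, with the robot touching nothing.
It also fails if it takes over 62 s, if anything falls off the work surface, if the arm or the gripper's body presses on something with over 40 N, if the wrist force passes 120 N, or if a joint passes its speed limit or range.

## Working session

There is one attempt and no reset: what is moved stays moved. The work goes in short steps, Python scripts to look and compute and a shell command to move; the robot and the scene stay as the last step left them, time stands still between calls to the robot, and variables do not carry over. Pictures are saved under pics/ and viewed, and the job is handed in when it is done.

```bash
ls; mkdir -p pics; cat > h.py <<'E'
import numpy as np, cv2, json
from scipy.spatial.transform import Rotation as Rn
from plant import get_state, read_camera
def snap(name,fn):
    c=read_camera(name); cv2.imwrite('pics/'+fn,c['frame'][:,:,::-1]); 
    np.savez('pics/'+fn[:-4]+'.npz',**{k:np.array(v) for k,v in c.items()}); return c
def load(fn):
    return dict(np.load('pics/'+fn+'.npz'))
def ray(c,u,v):
    K=c['intrinsics'];D=np.array([c['k1'],0,0,0],float)
    p=cv2.undistortPoints(np.array([[[u,v]]],float),K,D)[0,0]
    d=c['R'].T@np.array([p[0],p[1],1]); o=-c['R'].T@c['t']; return o,d/np.linalg.norm(d)
def plane(c,u,v,z):
    o,d=ray(c,u,v); return o+d*(z-o[2])/d[2]
def proj(c,X):
    X=np.atleast_2d(X).astype(float);K=c['intrinsics'];D=np.array([c['k1'],0,0,0],float)
    return cv2.projectPoints(X,cv2.Rodrigues(c['R'])[0],c['t'].astype(float),K,D)[0][:,0]
def tri(c1,p1,c2,p2):
    o1,d1=ray(c1,*p1);o2,d2=ray(c2,*p2)
    A=np.c_[d1,-d2];s=np.linalg.lstsq(A,o2-o1,rcond=None)[0]
    a=o1+d1*s[0];b=o2+d2*s[1];return (a+b)/2,np.linalg.norm(a-b)
E
python3 - <<'E'
from h import *
for n in ['side','top','wrist']:
    c=snap(n,n+'0.png'); print(n,c['k1'],-c['R'].T@c['t'],c['R'][2])
print(get_state())
E
```

```text
pics
side -0.07921860422597364 [ 0.57009167 -1.2490215   0.90483127] [ 0.01566131  0.80460738 -0.59360062]
top -0.025975780475256935 [ 0.54144737 -0.11500597  1.15489906] [ 6.44045857e-02  6.79570322e-04 -9.97923638e-01]
wrist -0.06799981420367975 [0.09767166 0.67208055 0.3719365 ] [ 0.27590905 -0.07398791 -0.95833188]
{'time': 0.15, 'qpos': array([ 1.17001622e+00,  2.87028349e-01,  1.57783223e+00,  3.13410366e-05,
        1.27858947e+00, -1.50019407e-01]), 'dq': array([-0.00064726, -0.00156782, -0.00421884,  0.00200028,  0.00137379,
       -0.00032754]), 'joint_efforts': array([ 7.40397081e-04, -4.06601787e+01, -2.93140411e+01, -1.39693448e-04,
        3.94794668e-03,  3.67948061e-06]), 'eef_pos': array([0.1674036 , 0.65372028, 0.40362509]), 'tcp_rot': array([ 7.89983744e-01,  6.13127085e-01, -8.17842883e-04,  4.40276338e-04]), 'contact_force': array([-0.7931743 , -0.14134137,  0.39674891]), 'wrist_torque': array([-0.0244214 , -0.04913404,  0.00178349]), 'opening': 1.0034722915833276}
```

View pics/top0.png

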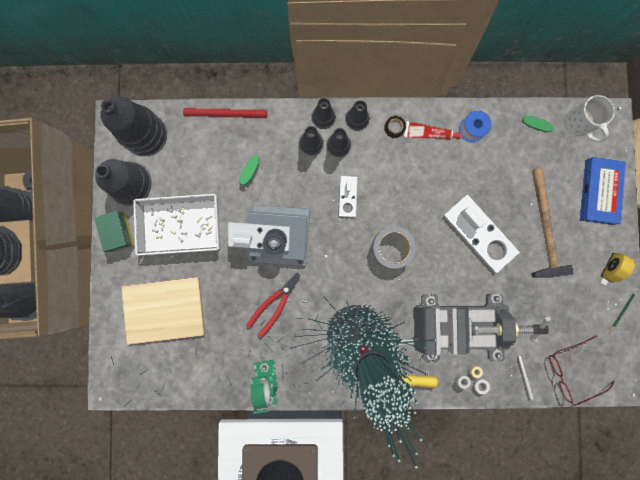

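View pics/side0.png

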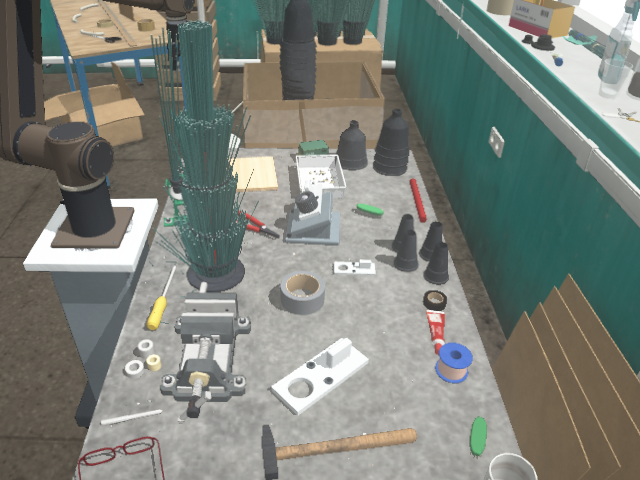

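View pics/wrist0.png

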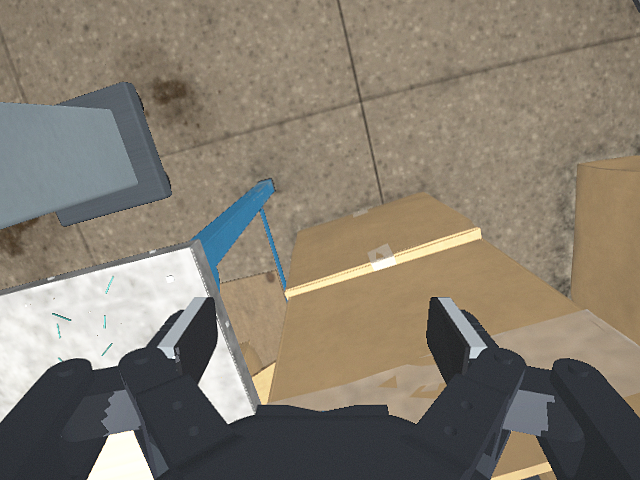

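```bash
python3 - <<'E'
from h import *
t=load('top0');s=load('side0')
a=cv2.resize(t['frame'][180:350,110:330],None,fx=3.6,fy=3.5,interpolation=cv2.INTER_CUBIC)
cv2.imwrite('pics/tz.png',a[:,:,::-1])
b=cv2.resize(s['frame'][130:260,220:380],None,fx=4.5,fy=4.5,interpolation=cv2.INTER_CUBIC)
cv2.imwrite('pics/sz.png',b[:,:,::-1])
E
```

```text
(no output)
```

View pics/tz.png

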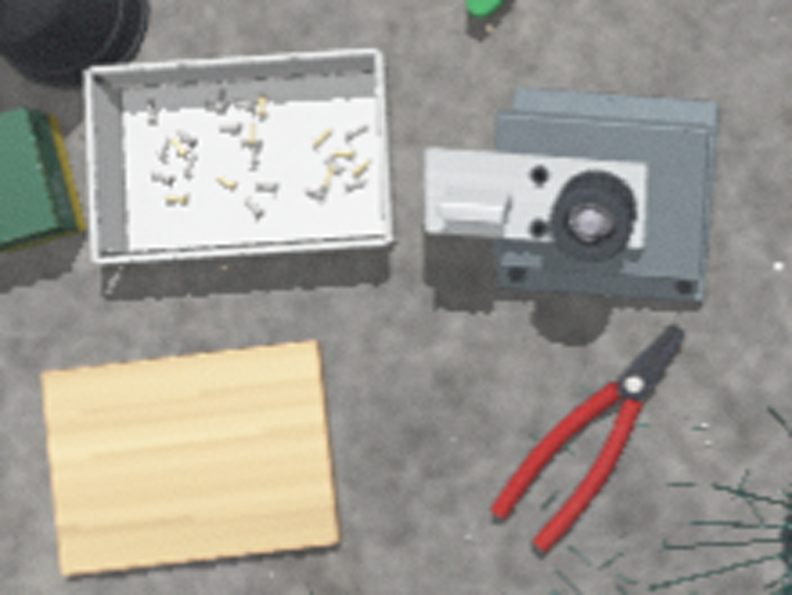

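View pics/sz.png

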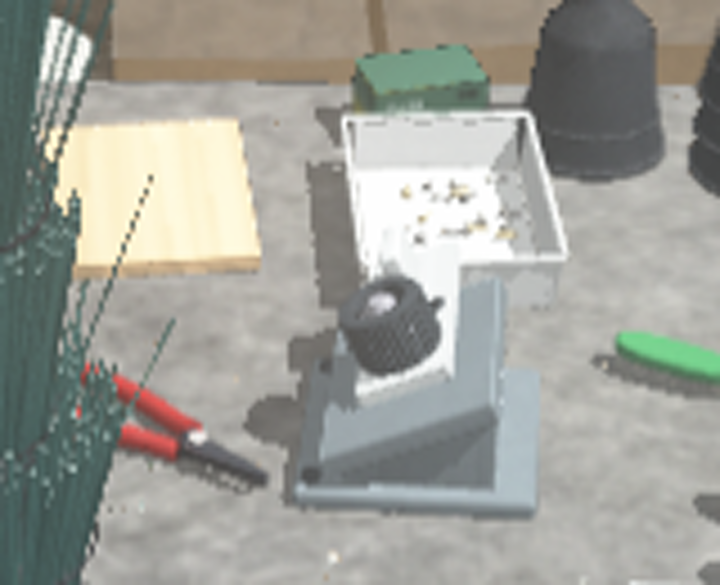

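```bash
python3 - <<'E'
from h import *
t=load('top0');s=load('side0')
T=lambda x,y:(110+(x+.5)/3.6-.5,180+(y+.5)/3.5-.5)
S=lambda x,y:(220+(x+.5)/4.5-.5,130+(y+.5)/4.5-.5)
print('studtip',tri(t,T(590,222),s,S(382,303)))
for n,z,ps in [('tray rim',.044,[(84,68),(381,50),(391,240),(95,260)]),('board',.014,[(42,374),(317,342),(338,543),(65,574)]),
 ('jig foot',.012,[(517,92),(717,102),(702,300),(497,295)]),('pliers',.015,[(675,330),(500,517),(543,550)])]:
    P=np.array([plane(t,*T(*p),z) for p in ps]); print(n,P[:,:2].round(3).tolist(),P.mean(0).round(4))
    if len(ps)==4:
        e=[P[0]-P[1],P[3]-P[2],P[0]-P[3],P[1]-P[2]]; print([ (round(np.linalg.norm(v),4),round(np.degrees(np.arctan2(v[1],v[0])),1)) for v in e])
# plate upper edges: far edge (427,150)-(648,163)
for a in [(.115),(.1)]:
  P=[plane(t,*T(*p),a) for p in [(427,150),(648,163),(427,234)]]
  v=P[0]-P[1];print('plate edge',P,np.linalg.norm(v),np.degrees(np.arctan2(v[1],v[0])))
E
```

```text
studtip (array([0.60403655, 0.00550315, 0.10323117]), np.float64(0.0002689295426056382))
tray rim [[0.721, 0.371], [0.733, 0.16], [0.595, 0.152], [0.582, 0.36]] [0.6579 0.2605 0.044 ]
[(np.float64(0.211), np.float64(93.2)), (np.float64(0.2086), np.float64(93.7)), (np.float64(0.1401), np.float64(4.5)), (np.float64(0.1382), np.float64(3.5))]
board [[0.499, 0.409], [0.522, 0.211], [0.375, 0.195], [0.353, 0.39]] [0.4372 0.3011 0.014 ]
[(np.float64(0.1994), np.float64(96.6)), (np.float64(0.1964), np.float64(96.5)), (np.float64(0.1472), np.float64(7.6)), (np.float64(0.1474), np.float64(6.5))]
jig foot [[0.706, 0.069], [0.698, -0.076], [0.551, -0.064], [0.556, 0.083]] [0.6279 0.0029 0.012 ]
[(np.float64(0.1448), np.float64(86.7)), (np.float64(0.1471), np.float64(88.3)), (np.float64(0.1513), np.float64(-5.1)), (np.float64(0.1472), np.float64(-4.4))]
pliers [[0.529, -0.045], [0.394, 0.079], [0.37, 0.049]] [0.4311 0.0275 0.015 ]
plate edge [array([0.65246628, 0.11139975, 0.115     ]), array([ 0.64284878, -0.03379881,  0.115     ]), array([0.59566644, 0.11089369, 0.115     ])] 0.14551672807911156 86.21044182463633
plate edge [array([0.65406767, 0.11466553, 0.1       ]), array([ 0.64431144, -0.03262744,  0.1       ]), array([0.59644852, 0.11415218, 0.1       ])] 0.1476157307674958 86.2104418246363
```

```bash
python3 - <<'E'
from h import *
t=load('top0');s=load('side0')
print('bundle base',plane(s,215,275,0),plane(s,188,280,0),plane(s,245,272,0))
b=plane(s,215,275,0)
for x in [-.1,0]:
  for z in [.1,.2,.3,.4,.5]:
    X=b+[0,0,z]; print(z,proj(t,X)[0].round(),proj(s,X)[0].round())
print('bottles',tri(t,(112,105),s,(398,115)),tri(t,(107,178),s,(352,127)))
g=get_state();R=Rn.from_quat(g['tcp_rot']).as_matrix();print(R.round(3))
print('wrist cam rel',R.T@(-load('wrist0')['R'].T@load('wrist0')['t']-g['eef_pos']), (R.T@load('wrist0')['R'].T).round(3))
E
```

```text
bundle base [ 3.73735531e-01 -2.04226113e-01  1.11022302e-16] [ 0.30761638 -0.22400304  0.        ] [ 4.49567728e-01 -1.91964836e-01 -1.11022302e-16]
0.1 [363. 340.] [212. 244.]
0.2 [367. 348.] [208. 210.]
0.3 [372. 357.] [204. 173.]
0.4 [378. 369.] [200. 132.]
0.5 [386. 384.] [195.  87.]
0.1 [363. 340.] [212. 244.]
0.2 [367. 348.] [208. 210.]
0.3 [372. 357.] [204. 173.]
0.4 [378. 369.] [200. 132.]
0.5 [386. 384.] [195.  87.]
bottles (array([0.91005116, 0.35942069, 0.19190183]), np.float64(0.001635485283477693)) (array([0.76338722, 0.39723109, 0.1290132 ]), np.float64(0.009960022554772867))
[[ 0.248  0.969 -0.001]
 [ 0.969 -0.248 -0.002]
 [-0.002 -0.    -1.   ]]
wrist cam rel [ 0.0005401  -0.0720972   0.03170982] [[ 1.    -0.001 -0.001]
 [ 0.001  0.958  0.286]
 [ 0.001 -0.286  0.958]]
```

```bash
cat >> h.py <<'E'
yaw=np.radians(-3.8); AX=np.array([-np.sin(np.radians(25))*np.cos(yaw),-np.sin(np.radians(25))*np.sin(yaw),np.cos(np.radians(25))])
BASE=np.array([.6035,.0050,.1082])-.051*AX
def tilt_R(a):  # tool z=-AX, tool x = azimuth-ish angle a (deg) about AX from jig x'
    z=-AX; ly=np.array([-np.sin(yaw),np.cos(yaw),0]); lx=np.cross(ly,AX)
    a=np.radians(a); x=np.cos(a)*lx+np.sin(a)*ly
    return np.c_[x,np.cross(z,x),z]
def flat_R(a):
    a=np.radians(a);x=np.array([np.cos(a),np.sin(a),0]);z=np.array([0,0,-1.]);return np.c_[x,np.cross(z,x),z]
def delta(P,R,g=None):
    g=g or get_state(); R0=Rn.from_quat(g['tcp_rot']).as_matrix()
    d=R0.T@(np.array(P)-g['eef_pos']); r=np.degrees(Rn.from_matrix(R0.T@R).as_rotvec())
    print('d mm',(d*1e3).round(1),'rot deg',r.round(2),'| after-rot-frame d',(R.T@(np.array(P)-g['eef_pos'])*1e3).round(1),'t',g['time'],'q6',g['qpos'][5].round(3)); return d,r
def here():
    g=get_state();print(g['time'],'pos',g['eef_pos'].round(4),'q',g['qpos'].round(2),'F',g['contact_force'].round(1),'op',round(g['opening'],3));return g
E
python3 - <<'E'
from h import *
R0=Rn.from_quat(get_state()['tcp_rot']).as_matrix()
delta([.50,.25,.40],R0)
print(R0.T@(np.array([.509,.0115,.36])-[.5,.25,.4])*1e3)
print(BASE)
E
```

```text
d mm [-308.6  422.4    4.1] rot deg [0. 0. 0.] | after-rot-frame d [-308.6  422.4    4.1] t 0.15 q6 -0.15
[-228.73312983   67.9145521    40.39825409]
[0.62500615 0.00357156 0.0619783 ]
```

```bash
python3 -m jog '[{"x":-22,"y":30.2},{"x":-22,"y":30.2},{"x":-22,"y":30.2},{"x":-22,"y":30.2},{"x":-22,"y":30.2},{"x":-22,"y":30.2},{"x":-22,"y":30.2}]'; python3 -m jog '[{"x":-22,"y":30.2},{"x":-22,"y":30.2},{"x":-22,"y":30.2},{"x":-22,"y":30.2},{"x":-22,"y":30.2},{"x":-22,"y":30.2},{"x":-22,"y":30.2}]'; python3 -c "
from h import *
here();delta([.50,.02,.38],flat_R(-137.5))"
```

```text
0.15 pos [0.1674 0.6537 0.4036] q [ 1.17  0.29  1.58  0.    1.28 -0.15] F [-0.8 -0.1  0.4] op 1.003
d mm [-531.3  479.5   24.5] rot deg [-1.4000e-01  2.0000e-02 -1.4687e+02] | after-rot-frame d [ 182.9 -691.9   23.6] t 0.15 q6 -0.15$[0]: bad value
$[0]: bad value
```

```bash
python3 -m jog '[{"grip":0,"x":-22,"y":30.2,"z":0,"rx":0,"ry":0,"rz":0}]'; python3 -m jog '[{"grip":0,"x":-22,"y":30.2,"z":0}]' ; python3 -m jog '[{"grip":0.0,"x":-22.0,"y":30.2}]'
```

```text
time: 0.23
eef_pos: [0.1886, 0.6271, 0.4037]
tcp_rot: [0.789, 0.615, -0.0, -0.001]
contact_force: [0.8, -0.9, 0.6]
opening: 0.999$[0]: bad value
$[0]: bad value
```

```bash
python3 -m jog '[{"grip":0,"x":-22,"y":30.2,"z":0,"rx":0,"ry":0,"rz":0},{"grip":0,"x":-22,"y":30.2,"z":0,"rx":0,"ry":0,"rz":0},{"grip":0,"x":-22,"y":30.2,"z":0,"rx":0,"ry":0,"rz":0},{"grip":0,"x":-22,"y":30.2,"z":0,"rx":0,"ry":0,"rz":0},{"grip":0,"x":-22,"y":30.2,"z":0,"rx":0,"ry":0,"rz":0},{"grip":0,"x":-22,"y":30.2,"z":0,"rx":0,"ry":0,"rz":0}]'; python3 -m jog '[{"grip":0,"x":-22,"y":30.2,"z":0,"rx":0,"ry":0,"rz":0},{"grip":0,"x":-22,"y":30.2,"z":0,"rx":0,"ry":0,"rz":0},{"grip":0,"x":-22,"y":30.2,"z":0,"rx":0,"ry":0,"rz":0},{"grip":0,"x":-22,"y":30.2,"z":0,"rx":0,"ry":0,"rz":0},{"grip":0,"x":-22,"y":30.2,"z":0,"rx":0,"ry":0,"rz":0},{"grip":0,"x":-22,"y":30.2,"z":0,"rx":0,"ry":0,"rz":0},{"grip":0,"x":-22,"y":30.2,"z":0,"rx":0,"ry":0,"rz":0}]'; python3 -c "
from h import *
here();delta([.50,.02,.38],flat_R(-137.5))"
```

```text
time: 0.73
eef_pos: [0.3347, 0.4506, 0.4044]
tcp_rot: [0.79, 0.613, -0.0, 0.0]
contact_force: [1.4, 0.1, 0.0]
opening: 1.0
time: 1.32
eef_pos: [0.5013, 0.2489, 0.4045]
tcp_rot: [0.79, 0.613, -0.0, -0.0]
contact_force: [1.0, 0.4, 0.2]
opening: 0.998
1.3167 pos [0.5013 0.2489 0.4045] q [ 0.28  0.03  1.86  0.    1.25 -1.04] F [1.  0.4 0.2] op 0.998
d mm [-222.1   55.5   24.5] rot deg [-1.0000e-02 -2.0000e-02 -1.4688e+02] | after-rot-frame d [ 155.6 -167.9   24.5] t 1.3167 q6 -1.04
```

```bash
python3 -m jog '[{"grip":0,"x":-31.5,"y":7.9,"z":3.5,"rx":0,"ry":0,"rz":0},{"grip":0,"x":-31.5,"y":7.9,"z":3.5,"rx":0,"ry":0,"rz":0},{"grip":0,"x":-31.5,"y":7.9,"z":3.5,"rx":0,"ry":0,"rz":0},{"grip":0,"x":-31.5,"y":7.9,"z":3.5,"rx":0,"ry":0,"rz":0},{"grip":0,"x":-31.5,"y":7.9,"z":3.5,"rx":0,"ry":0,"rz":0},{"grip":0,"x":-31.5,"y":7.9,"z":3.5,"rx":0,"ry":0,"rz":0},{"grip":0,"x":-31.5,"y":7.9,"z":3.5,"rx":0,"ry":0,"rz":0}]'
for i in 1 ; do python3 -m jog '[{"grip":0,"x":0,"y":0,"z":0,"rx":0,"ry":0,"rz":7.1},{"grip":0,"x":0,"y":0,"z":0,"rx":0,"ry":0,"rz":7.1},{"grip":0,"x":0,"y":0,"z":0,"rx":0,"ry":0,"rz":7.1},{"grip":0,"x":0,"y":0,"z":0,"rx":0,"ry":0,"rz":7.1},{"grip":0,"x":0,"y":0,"z":0,"rx":0,"ry":0,"rz":7.1},{"grip":0,"x":0,"y":0,"z":0,"rx":0,"ry":0,"rz":7.1},{"grip":0,"x":0,"y":0,"z":0,"rx":0,"ry":0,"rz":7.1},{"grip":0,"x":0,"y":0,"z":0,"rx":0,"ry":0,"rz":7.1}]'; done
python3 -c "
from h import *
here();delta([.50,.02,.38],flat_R(-137.5))"
```

```text
time: 1.9
eef_pos: [0.499, 0.0218, 0.3799]
tcp_rot: [0.79, 0.613, -0.0, -0.0]
contact_force: [-0.1, 0.3, -0.1]
opening: 0.996
time: 2.57
eef_pos: [0.4993, 0.0233, 0.3799]
tcp_rot: [0.987, 0.161, -0.0, -0.0]
contact_force: [0.7, 0.1, -0.7]
opening: 0.998
2.5667 pos [0.4993 0.0233 0.3799] q [-0.16 -0.08  2.02  0.    1.2  -0.48] F [ 0.7  0.1 -0.7] op 0.998
d mm [-0.4  3.3 -0.1] rot deg [4.0000e-02 3.0000e-02 1.5598e+02] | after-rot-frame d [ 1.7 -2.9 -0.1] t 2.5667 q6 -0.479
```

```bash
python3 -m jog '[{"grip":0,"x":0,"y":0,"z":0,"rx":0,"ry":0,"rz":7.1},{"grip":0,"x":0,"y":0,"z":0,"rx":0,"ry":0,"rz":7.1},{"grip":0,"x":0,"y":0,"z":0,"rx":0,"ry":0,"rz":7.1},{"grip":0,"x":0,"y":0,"z":0,"rx":0,"ry":0,"rz":7.1},{"grip":0,"x":0,"y":0,"z":0,"rx":0,"ry":0,"rz":7.1},{"grip":0,"x":0,"y":0,"z":0,"rx":0,"ry":0,"rz":7.1},{"grip":0,"x":0,"y":0,"z":0,"rx":0,"ry":0,"rz":7.1},{"grip":0,"x":0,"y":0,"z":0,"rx":0,"ry":0,"rz":7.1}]'
python3 -m jog '[{"grip":0,"x":0,"y":0,"z":0,"rx":0,"ry":0,"rz":7.1},{"grip":0,"x":0,"y":0,"z":0,"rx":0,"ry":0,"rz":7.1},{"grip":0,"x":0,"y":0,"z":0,"rx":0,"ry":0,"rz":7.1},{"grip":0,"x":0,"y":0,"z":0,"rx":0,"ry":0,"rz":7.1},{"grip":0,"x":0,"y":0,"z":0,"rx":0,"ry":0,"rz":7.1},{"grip":0,"x":0,"y":0,"z":0,"rx":0,"ry":0,"rz":7.1},{"grip":0,"x":0,"y":0,"z":0,"rx":0,"ry":0,"rz":7.1},{"grip":0,"x":0,"y":0,"z":0,"rx":0,"ry":0,"rz":7.1}]' >/dev/null
python3 -m jog '[{"grip":0,"x":0,"y":0,"z":0,"rx":0,"ry":0,"rz":7.1},{"grip":0,"x":0,"y":0,"z":0,"rx":0,"ry":0,"rz":7.1},{"grip":0,"x":0,"y":0,"z":0,"rx":0,"ry":0,"rz":7.1},{"grip":0,"x":0,"y":0,"z":0,"rx":0,"ry":0,"rz":7.1},{"grip":0,"x":0,"y":0,"z":0,"rx":0,"ry":0,"rz":7.1},{"grip":0,"x":0,"y":0,"z":0,"rx":0,"ry":0,"rz":7.1}]' >/dev/null
python3 -c "
from h import *
here();delta(BASE+AX*.285,tilt_R(-137.5))"
```

```text
time: 3.23
eef_pos: [0.4993, 0.0233, 0.3799]
tcp_rot: [0.945, -0.328, -0.0, 0.0]
contact_force: [-0.0, -0.3, -0.5]
opening: 0.998
4.4 pos [0.4993 0.0233 0.3799] q [-0.16 -0.08  2.02 -0.    1.2   2.25] F [ 0.3 -0.5 -0.7] op 0.998
d mm [  3.8 -12.4  59.6] rot deg [ 17.49 -17.92   3.52] | after-rot-frame d [22.   4.8 56.7] t 4.4 q6 2.247
```

```bash
python3 -m jog '[{"grip":0,"x":0,"y":0,"z":0,"rx":5.83,"ry":-3.97,"rz":1},{"grip":0,"x":0,"y":0,"z":0,"rx":4.37,"ry":-4.48,"rz":0},{"grip":0,"x":0,"y":0,"z":0,"rx":4.37,"ry":-4.48,"rz":0},{"grip":0,"x":0,"y":0,"z":0,"rx":4.37,"ry":-4.48,"rz":0},{"grip":0,"x":0,"y":0,"z":0,"rx":0,"ry":0,"rz":3.0}]'
python3 -c "
from h import *
here();delta(BASE+AX*.285,tilt_R(-137.5))
snap('side','side1.png');snap('wrist','wrist1.png');snap('top','top1.png')
a=np.vstack([load(n)['frame'] for n in ['side1','top1']])
cv2.imwrite('pics/m1.png',cv2.resize(np.hstack([load(n)['frame'] for n in ['side1','top1']]),(800,300))[:,:,::-1])"
```

```text
time: 4.82
eef_pos: [0.4988, 0.0234, 0.3798]
tcp_rot: [-0.324, 0.919, -0.094, 0.203]
contact_force: [-0.1, 0.5, -0.5]
opening: 1.003
4.8167 pos [0.4988 0.0234 0.3798] q [-0.16 -0.16  2.1   0.04  0.74  2.28] F [-0.1  0.5 -0.5] op 1.003
d mm [21.9  5.7 56.6] rot deg [-1.16  0.17  0.27] | after-rot-frame d [21.7  4.4 56.8] t 4.8167 q6 2.279
```

View pics/m1.png

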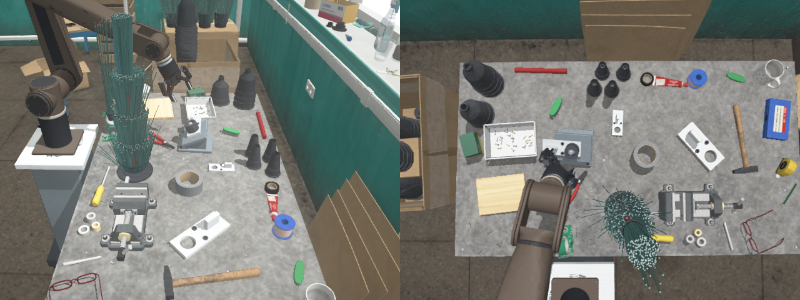

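View pics/wrist1.png

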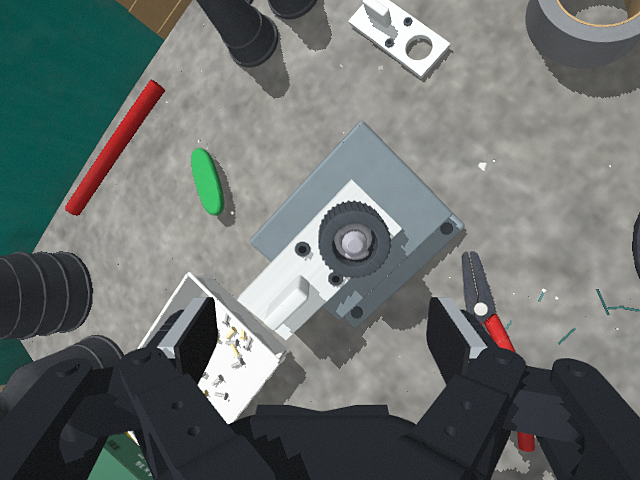

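```bash
python3 - <<'E'
from h import *
w=load('wrist1');t=load('top0')
a=cv2.resize(w['frame'][100:360,220:480],None,fx=2.3,fy=2.3,interpolation=cv2.INTER_CUBIC).copy()
for s,c in [(.051,(255,0,0)),(.01,(0,255,0)),(0,(0,0,255))]:
    p=proj(w,BASE+AX*s)[0];print(s,p); 
    cv2.circle(a,tuple(int(v) for v in ((p-[220,100])*2.3)),3,c,-1)
th=np.linspace(0,2*np.pi,60)
lx=tilt_R(0)[:,0];ly=np.cross(AX,lx)
C=BASE+AX*.05+.028*(np.cos(th)[:,None]*lx+np.sin(th)[:,None]*ly)
cv2.polylines(a,[((proj(w,C)-[220,100])*2.3).astype(int)],True,(255,0,255),1)
# plate outline top face
px=ly;py=-lx
pl=np.array([[-.032,-.03],[.118,-.03],[.118,.03],[-.032,.03]])
C=BASE+AX*.01+pl[:,:1]*px+pl[:,1:]*py
cv2.polylines(a,[((proj(w,C)-[220,100])*2.3).astype(int)],True,(255,255,0),1)
pl=np.array([[.058,-.007],[.102,-.007],[.102,.007],[.058,.007]])
C=BASE+AX*.044+pl[:,:1]*px+pl[:,1:]*py
cv2.polylines(a,[((proj(w,C)-[220,100])*2.3).astype(int)],True,(0,255,0),1)
cv2.imwrite('pics/w1z.png',a[:,:,::-1])
E
```

```text
0.051 [351.36503555 242.88333739]
0.01 [347.56634574 229.20525133]
0 [346.78099591 226.38002086]
```

View pics/w1z.png

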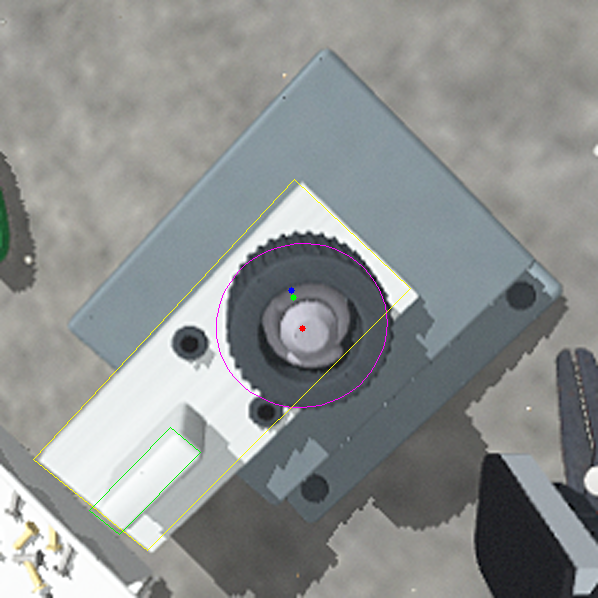

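```bash
python3 -m jog '[{"grip":0,"x":12,"y":2.5,"z":28,"rx":-1.16,"ry":0.17,"rz":0.3},{"grip":0,"x":11.8,"y":2.5,"z":28,"rx":0,"ry":0,"rz":0},{"grip":0,"x":0,"y":0,"z":0,"rx":0,"ry":0,"rz":0}]'
python3 - <<'E'
from h import *
here();delta(BASE+AX*.285,tilt_R(-137.5))
w=snap('wrist','wrist2.png')
p=proj(w,BASE+AX*.051)[0];print(p)
a=w['frame'][60:460,100:560].copy()
a=cv2.resize(a,None,fx=1.5,fy=1.5)
g=get_state();R=Rn.from_quat(g['tcp_rot']).as_matrix()
# tool axis points projected
for z in [.13,.155,.173,.21]:
    q=proj(w,g['eef_pos']+R[:,2]*z)[0];print(z,q);cv2.circle(a,tuple(int(v) for v in (q-[100,60])*1.5),3,(255,0,0),-1)
th=np.linspace(0,2*np.pi,60)
lx=tilt_R(0)[:,0];ly=np.cross(AX,lx)
for s,r in [(.05,.028),(.051,.01),(.0505,.017)]:
  C=BASE+AX*s+r*(np.cos(th)[:,None]*lx+np.sin(th)[:,None]*ly)
  cv2.polylines(a,[((proj(w,C)-[100,60])*1.5).astype(int)],True,(255,0,255),1)
cv2.imwrite('pics/w2z.png',a[:,:,::-1])
E
```

```text
time: 5.22
eef_pos: [0.5017, 0.0099, 0.3147]
tcp_rot: [-0.324, 0.923, -0.082, 0.192]
contact_force: [-1.0, 0.6, -1.3]
opening: 1.003
5.2167 pos [0.5017 0.0099 0.3147] q [-0.19 -0.07  2.15  0.09  0.64  2.22] F [-1.   0.6 -1.3] op 1.003
d mm [-5.  -2.  -3.9] rot deg [ 0.65 -0.65  0.  ] | after-rot-frame d [-5.1 -2.1 -3.8] t 5.2167 q6 2.217
[309.299504   251.06281627]
0.13 [317.82218201 366.91103623]
0.155 [318.21910761 325.42718334]
0.173 [318.43243008 303.34296162]
0.21 [318.75311173 270.40508673]
```

View pics/w2z.png

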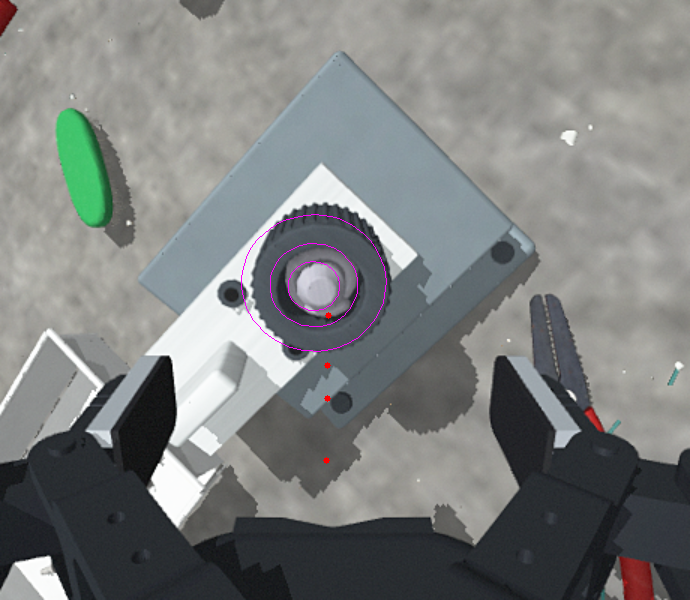

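```bash
python3 -c "
from h import *
here();delta(BASE+AX*.225,tilt_R(-137.5))"
```

```text
5.2667 pos [0.5024 0.0101 0.3173] q [-0.19 -0.07  2.15  0.09  0.64  2.22] F [-0.4 -0.3  0.4] op 1.002
d mm [-4.1 -1.5 58.2] rot deg [ 0.49 -0.48 -0.  ] | after-rot-frame d [-3.6 -1.  58.2] t 5.2667 q6 2.218
```

```bash
python3 -m jog '[{"grip":0,"x":-2,"y":-0.7,"z":29,"rx":0.49,"ry":-0.48,"rz":0},{"grip":0,"x":-2,"y":-0.7,"z":29,"rx":0,"ry":0,"rz":0},{"grip":0,"x":0,"y":0,"z":0,"rx":0,"ry":0,"rz":0}]'
python3 -c "
from h import *
here();delta(BASE+AX*.184,tilt_R(-137.5));snap('wrist','wrist3.png')"
```

```text
time: 5.52
eef_pos: [0.5322, 0.0101, 0.2666]
tcp_rot: [-0.324, 0.921, -0.085, 0.2]
contact_force: [-1.6, 0.4, -1.1]
opening: 1.002
5.5167 pos [0.5322 0.0101 0.2666] q [-0.18  0.08  2.11  0.1   0.52  2.21] F [-1.6  0.4 -1.1] op 1.002
d mm [ 1.9  1.3 40.8] rot deg [-0.07  0.08  0.03] | after-rot-frame d [ 1.8  1.2 40.8] t 5.5167 q6 2.215
```

View pics/wrist3.png

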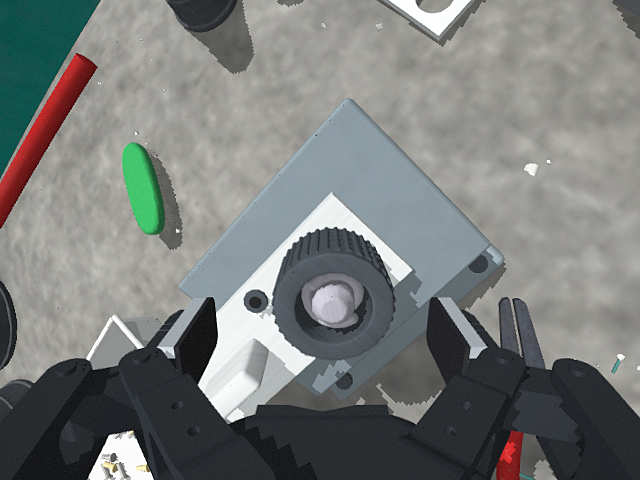

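```bash
python3 - <<'E'
from h import *
w=load('wrist3')
print(here()['tcp_rot'])
th=np.linspace(0,2*np.pi,61)[:-1]
lx=tilt_R(0)[:,0];ly=np.cross(AX,lx)
for s,r in [(.05,.028),(.05,.017),(.051,.01)]:
  q=proj(w,BASE+AX*s+r*(np.cos(th)[:,None]*lx+np.sin(th)[:,None]*ly));print(s,r,q.min(0),q.max(0),(q.min(0)+q.max(0))/2)
P=np.array([.5322,.0101,.2666]);R=Rn.from_quat([-0.324, 0.921, -0.085, 0.2]).as_matrix()
for z in [.14,.155,.173]: print(z,proj(w,P+R[:,2]*z)[0], proj(w,P+R[:,2]*z+.0425*R[:,0])[0],proj(w,P+R[:,2]*z-.0425*R[:,0])[0])
a=cv2.resize(w['frame'][210:380,250:420],None,fx=3.5,fy=3.5,interpolation=cv2.INTER_CUBIC);cv2.imwrite('pics/w3z.png',a[:,:,::-1])
E
```

```text
5.5667 pos [0.532  0.0101 0.2685] q [-0.18  0.07  2.11  0.1   0.52  2.21] F [ 0.5 -0.7  0.9] op 1.001
[-0.32371401  0.92059643 -0.08599766  0.20078808]
0.05 0.028 [263.84492194 244.56932494] [391.44991941 359.66924525] [327.64742068 302.1192851 ]
0.05 0.017 [288.87847662 269.26024355] [366.39548748 339.08095515] [327.63698205 304.17059935]
0.051 0.01 [304.73973985 285.39064989] [350.6357439  326.64961342] [327.68774187 306.02013165]
0.14 [323.09484406 348.912158  ] [444.72500709 347.72734379] [201.29539113 348.29734842]
0.155 [322.88322056 326.3909198 ] [432.37699138 325.57071508] [213.25949927 326.05611121]
0.173 [322.67922432 304.69997345] [420.39496955 304.14793827] [224.86542766 304.55872716]
```

View pics/w3z.png

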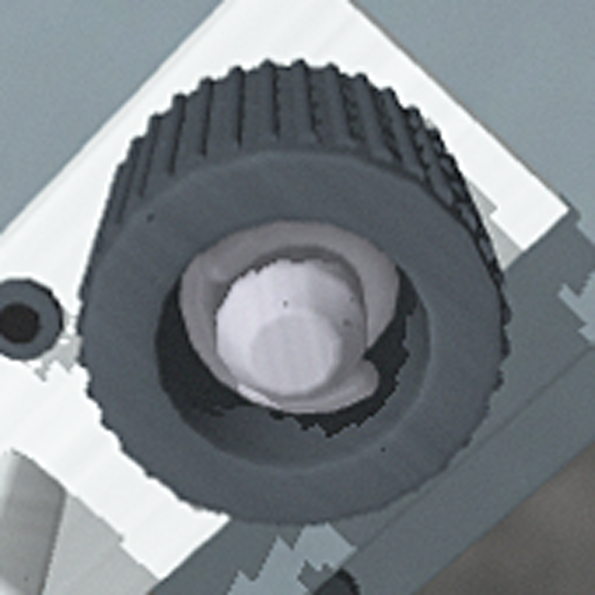

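```bash
python3 - <<'E'
from h import *
w=load('wrist3')
o,d=ray(w,333.9,308.5); o2,d2=ray(w,327.64,304.17)
C=BASE+AX*.05
def ip(o,d): return o+d*((C-o)@AX)/(d@AX)
sh=ip(o,d)-ip(o2,d2); print(sh*1e3, BASE+sh)
open('h.py','a').write('\nBASE=np.array(%s)\n'%(list((BASE+sh).round(5))))
import importlib,h; importlib.reload(h); h.delta(h.BASE+h.AX*.184,h.tilt_R(-137.5))
E
```

```text
[-3.15458743 -0.09613524 -1.46480325] [0.62185156 0.00347543 0.0605135 ]
d mm [ 5.2  3.9 42.6] rot deg [-0.16  0.17  0.05] | after-rot-frame d [ 5.1  3.7 42.6] t 5.5667 q6 2.215
```

```bash
python3 -m jog '[{"grip":0,"x":5.2,"y":3.9,"z":0,"rx":-0.16,"ry":0.17,"rz":0},{"grip":0,"x":0,"y":0,"z":20.5,"rx":0,"ry":0,"rz":0},{"grip":0,"x":0,"y":0,"z":20.5,"rx":0,"ry":0,"rz":0},{"grip":0,"x":0,"y":0,"z":0,"rx":0,"ry":0,"rz":0},{"grip":0,"x":0,"y":0,"z":0,"rx":0,"ry":0,"rz":0}]'
python3 -c "
from h import *
here();delta(BASE+AX*.185,tilt_R(-137.5));snap('wrist','wrist4.png')"
```

```text
time: 5.98
eef_pos: [0.5432, 0.0086, 0.2314]
tcp_rot: [-0.324, 0.92, -0.087, 0.201]
contact_force: [0.1, 0.1, 0.2]
opening: 0.996
5.9833 pos [0.5432 0.0086 0.2314] q [-0.18  0.16  2.1   0.11  0.45  2.2 ] F [0.1 0.1 0.2] op 0.996
d mm [0.5 0.7 3.1] rot deg [-0.24  0.2   0.04] | after-rot-frame d [0.5 0.6 3.1] t 5.9833 q6 2.201
```

View pics/wrist4.png

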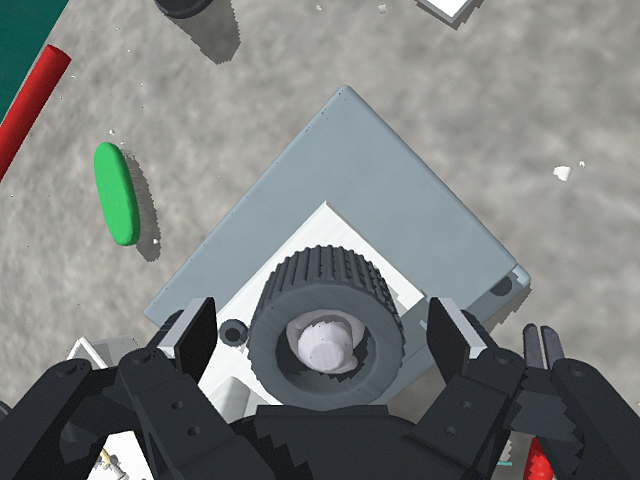

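```bash
python3 -m jog '[{"grip":0,"x":1.3,"y":0.3,"z":2,"rx":-0.2,"ry":0.2,"rz":0},{"grip":0.5,"x":0,"y":0,"z":0,"rx":0,"ry":0,"rz":0},{"grip":0.8,"x":0,"y":0,"z":0,"rx":0,"ry":0,"rz":0},{"grip":1,"x":0,"y":0,"z":0,"rx":0,"ry":0,"rz":0},{"grip":1,"x":0,"y":0,"z":0,"rx":0,"ry":0,"rz":0}]' 50
python3 -m jog '[{"grip":1,"x":0,"y":0,"z":0,"rx":0,"ry":0,"rz":0},{"grip":1,"x":0,"y":0,"z":0,"rx":0,"ry":0,"rz":0}]'
python3 -c "
from h import *
g=here();delta(BASE+AX*.185,tilt_R(-137.5));print(g['wrist_torque'],Rn.from_quat(g['tcp_rot']).inv().apply(g['contact_force']))"
```

```text
time: 6.45
eef_pos: [0.5432, 0.0078, 0.229]
tcp_rot: [-0.324, 0.921, -0.085, 0.199]
contact_force: [-3.8, -0.2, 6.3]
opening: 0.626
time: 6.62
eef_pos: [0.5432, 0.0078, 0.229]
tcp_rot: [-0.324, 0.921, -0.085, 0.199]
contact_force: [-5.2, 1.1, 7.3]
opening: 0.621
6.6167 pos [0.5432 0.0078 0.229 ] q [-0.18  0.16  2.1   0.11  0.45  2.2 ] F [-5.2  1.1  7.3] op 0.621
d mm [-0.7  0.6  1. ] rot deg [-0.02 -0.01  0.01] | after-rot-frame d [-0.7  0.6  1. ] t 6.6167 q6 2.2
[ 0.00814806  0.59386136 -0.18378318] [ 0.6852054   1.68651975 -8.81630925]
```

```bash
python3 -m jog '[{"grip":1,"x":0,"y":0,"z":-0.3,"rx":0,"ry":0,"rz":-3},{"grip":1,"x":0,"y":0,"z":-0.46,"rx":0,"ry":0,"rz":-7},{"grip":1,"x":0,"y":0,"z":-0.46,"rx":0,"ry":0,"rz":-7},{"grip":1,"x":0,"y":0,"z":-0.46,"rx":0,"ry":0,"rz":-7}]' 70
python3 -c "
from h import *
g=here();delta(BASE+AX*.185,tilt_R(-137.5));r=Rn.from_quat(g['tcp_rot']).inv();print(r.apply(g['wrist_torque']).round(2),r.apply(g['contact_force']).round(1))
snap('wrist','wrist5.png')"
```

```text
time: 6.95
eef_pos: [0.5425, 0.0079, 0.2296]
tcp_rot: [-0.51, 0.832, -0.125, 0.177]
contact_force: [1.3, -0.5, 1.0]
opening: 0.616
6.95 pos [0.5425 0.0079 0.2296] q [-0.18  0.16  2.1   0.11  0.45  1.77] F [ 1.3 -0.5  1. ] op 0.616
d mm [-1.  -0.2  1.9] rot deg [-3.000e-02 -1.000e-02  2.436e+01] | after-rot-frame d [-1.   0.2  1.9] t 6.95 q6 1.775
[-0.16  0.08  0.02] [-0.3 -1.7 -0.3]
```

View pics/wrist5.png

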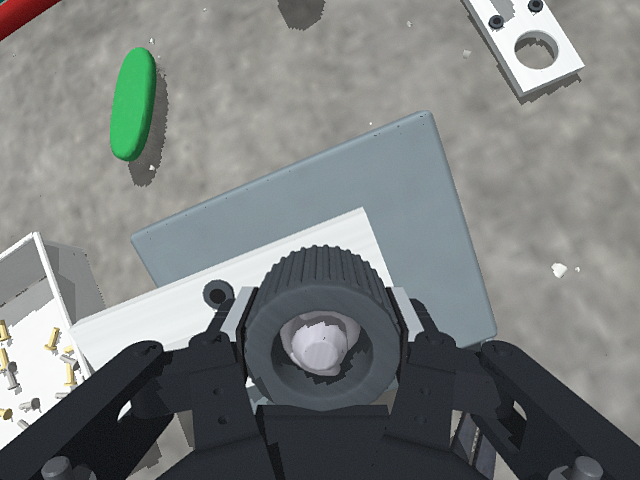

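```bash
python3 -m jog '[{"grip":1,"x":0,"y":0,"z":-0.46,"rx":0,"ry":0,"rz":-7},{"grip":1,"x":0,"y":0,"z":-0.46,"rx":0,"ry":0,"rz":-7},{"grip":1,"x":0,"y":0,"z":-0.46,"rx":0,"ry":0,"rz":-7},{"grip":1,"x":0,"y":0,"z":-0.46,"rx":0,"ry":0,"rz":-7},{"grip":1,"x":0,"y":0,"z":-0.46,"rx":0,"ry":0,"rz":-7},{"grip":1,"x":0,"y":0,"z":-0.46,"rx":0,"ry":0,"rz":-7},{"grip":1,"x":0,"y":0,"z":-0.46,"rx":0,"ry":0,"rz":-7},{"grip":1,"x":0,"y":0,"z":-0.46,"rx":0,"ry":0,"rz":-7}]'
python3 -c "
from h import *
g=here();delta(BASE+AX*.185,tilt_R(-137.5));r=Rn.from_quat(g['tcp_rot']).inv();print(r.apply(g['wrist_torque']).round(2),r.apply(g['contact_force']).round(1))
snap('wrist','wrist6.png')"
```

```text
time: 7.67
eef_pos: [0.5411, 0.008, 0.233]
tcp_rot: [0.841, -0.496, 0.194, -0.097]
contact_force: [1.1, -0.5, -1.2]
opening: 0.611
7.6667 pos [0.5411 0.008  0.233 ] q [-0.18  0.15  2.1   0.11  0.46  0.8 ] F [ 1.1 -0.5 -1.2] op 0.611
d mm [-0.5 -0.8  5.5] rot deg [-4.00e-02 -3.00e-02  8.02e+01] | after-rot-frame d [-0.9  0.4  5.5] t 7.6667 q6 0.801
[-0.07 -0.12  0.03] [ 0.6 -0.2  1.6]
```

View pics/wrist6.png

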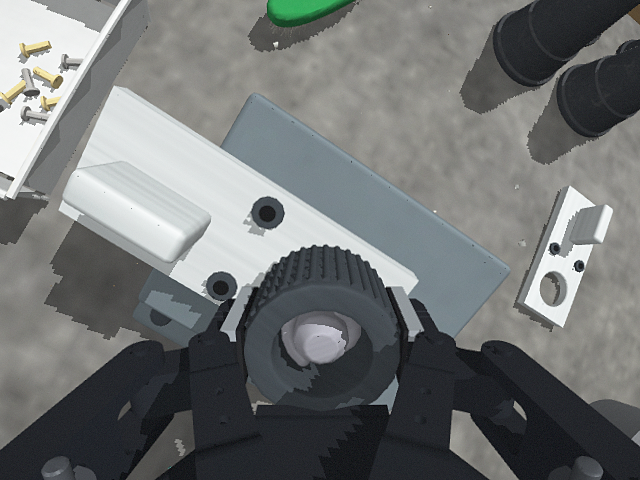

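```bash
python3 -m jog '[{"grip":1,"x":0,"y":0,"z":-0.46,"rx":0,"ry":0,"rz":-7},{"grip":1,"x":0,"y":0,"z":-0.46,"rx":0,"ry":0,"rz":-7},{"grip":1,"x":0,"y":0,"z":-0.46,"rx":0,"ry":0,"rz":-7},{"grip":1,"x":0,"y":0,"z":-0.46,"rx":0,"ry":0,"rz":-7},{"grip":1,"x":0,"y":0,"z":-0.46,"rx":0,"ry":0,"rz":-7},{"grip":1,"x":0,"y":0,"z":-0.46,"rx":0,"ry":0,"rz":-7},{"grip":1,"x":0,"y":0,"z":-0.46,"rx":0,"ry":0,"rz":-7},{"grip":1,"x":0,"y":0,"z":-0.46,"rx":0,"ry":0,"rz":-7}]'
python3 -m jog '[{"grip":1,"x":0,"y":0,"z":-0.46,"rx":0,"ry":0,"rz":-7},{"grip":1,"x":0,"y":0,"z":-0.46,"rx":0,"ry":0,"rz":-7},{"grip":1,"x":0,"y":0,"z":-0.46,"rx":0,"ry":0,"rz":-7},{"grip":1,"x":0,"y":0,"z":-0.46,"rx":0,"ry":0,"rz":-7},{"grip":1,"x":0,"y":0,"z":-0.46,"rx":0,"ry":0,"rz":-7},{"grip":1,"x":0,"y":0,"z":-0.46,"rx":0,"ry":0,"rz":-7},{"grip":1,"x":0,"y":0,"z":-0.46,"rx":0,"ry":0,"rz":-7},{"grip":1,"x":0,"y":0,"z":-0.46,"rx":0,"ry":0,"rz":-7}]'
python3 -c "
from h import *
g=here();delta(BASE+AX*.185,tilt_R(-137.5));r=Rn.from_quat(g['tcp_rot']).inv();print(r.apply(g['wrist_torque']).round(2),r.apply(g['contact_force']).round(1))
snap('wrist','wrist7.png')"
```

```text
time: 8.38
eef_pos: [0.5395, 0.0082, 0.2363]
tcp_rot: [0.975, -0.045, 0.217, 0.005]
contact_force: [0.2, 0.9, 0.1]
opening: 0.616
time: 9.05
eef_pos: [0.5379, 0.0083, 0.2396]
tcp_rot: [0.882, 0.419, 0.189, 0.106]
contact_force: [0.5, 1.3, 0.9]
opening: 0.617
9.05 pos [0.5379 0.0083 0.2396] q [-0.18  0.13  2.11  0.11  0.47 -1.15] F [0.5 1.3 0.9] op 0.617
d mm [ 0.9 -0.  12.8] rot deg [-0.0000e+00  4.0000e-02 -1.6793e+02] | after-rot-frame d [-0.9  0.2 12.8] t 9.05 q6 -1.15
[0.19 0.05 0.05] [ 1.5 -0.1 -0.6]
```

View pics/wrist7.png

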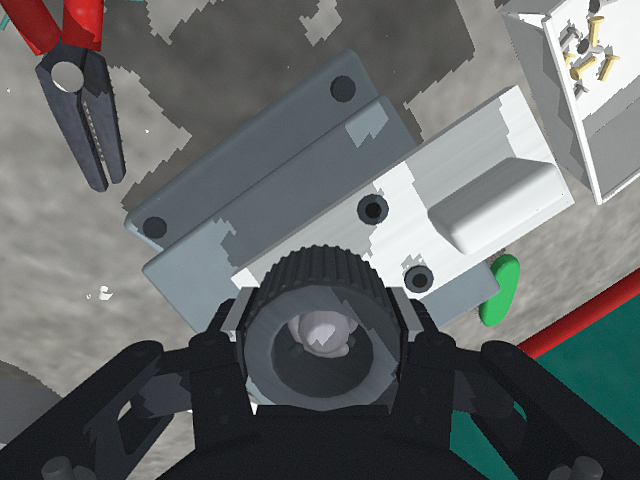

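```bash
python3 -m jog '[{"grip":1,"x":0,"y":0,"z":-0.46,"rx":0,"ry":0,"rz":-7},{"grip":1,"x":0,"y":0,"z":-0.46,"rx":0,"ry":0,"rz":-7},{"grip":1,"x":0,"y":0,"z":-0.46,"rx":0,"ry":0,"rz":-7},{"grip":1,"x":0,"y":0,"z":-0.46,"rx":0,"ry":0,"rz":-7},{"grip":1,"x":0,"y":0,"z":-0.46,"rx":0,"ry":0,"rz":-7},{"grip":1,"x":0,"y":0,"z":-2,"rx":0,"ry":0,"rz":0},{"grip":1,"x":0,"y":0,"z":-2,"rx":0,"ry":0,"rz":0},{"grip":1,"x":0,"y":0,"z":0,"rx":0,"ry":0,"rz":0}]'
python3 -c "
from h import *
g=here();delta(BASE+AX*.185,tilt_R(-137.5));r=Rn.from_quat(g['tcp_rot']).inv();print(r.apply(g['wrist_torque']).round(2),r.apply(g['contact_force']).round(1))"
```

```text
time: 9.77
eef_pos: [0.5349, 0.0084, 0.245]
tcp_rot: [0.717, 0.662, 0.148, 0.157]
contact_force: [-0.0, -0.6, -1.6]
opening: 0.614
9.7667 pos [0.5349 0.0084 0.245 ] q [-0.18  0.12  2.11  0.1   0.48 -1.75] F [-0.  -0.6 -1.6] op 0.614
d mm [ 0.9  1.  19. ] rot deg [-6.0000e-02 -5.0000e-02 -1.3327e+02] | after-rot-frame d [-1.3 -0.1 19. ] t 9.7667 q6 -1.753
[ 0.27 -0.01 -0.  ] [-0.6 -0.7  1.5]
```

Free (only weight felt). Withdraw along the axis.

```bash
python3 -m jog '[{"grip":1,"x":0,"y":0,"z":-5,"rx":0,"ry":0,"rz":0},{"grip":1,"x":0,"y":0,"z":-8,"rx":0,"ry":0,"rz":0},{"grip":1,"x":0,"y":0,"z":-12,"rx":0,"ry":0,"rz":0},{"grip":1,"x":0,"y":0,"z":-15,"rx":0,"ry":0,"rz":0},{"grip":1,"x":0,"y":0,"z":-20,"rx":0,"ry":0,"rz":0},{"grip":1,"x":0,"y":0,"z":-25,"rx":0,"ry":0,"rz":0},{"grip":1,"x":0,"y":0,"z":-25,"rx":0,"ry":0,"rz":0},{"grip":1,"x":0,"y":0,"z":0,"rx":0,"ry":0,"rz":0}]'
python3 -c "
from h import *
g=here();delta([.50,.03,.38],flat_R(93.5));r=Rn.from_quat(g['tcp_rot']).inv();print(r.apply(g['wrist_torque']).round(2),r.apply(g['contact_force']).round(1))
snap('wrist','wrist8.png')"
```

```text
time: 10.43
eef_pos: [0.4888, 0.0116, 0.3503]
tcp_rot: [0.715, 0.663, 0.151, 0.161]
contact_force: [2.2, -0.4, -0.1]
opening: 0.617
10.4333 pos [0.4888 0.0116 0.3503] q [-0.19 -0.15  2.15  0.08  0.7  -1.74] F [ 2.2 -0.4 -0.1] op 0.617
d mm [ 19.3  21.6 -22.6] rot deg [25.52  1.6  -7.72] | after-rot-frame d [ 17.7  12.3 -29.7] t 10.4333 q6 -1.739
[ 0.22 -0.04  0.01] [-0.2  2.   1.1]
```

View pics/wrist8.png

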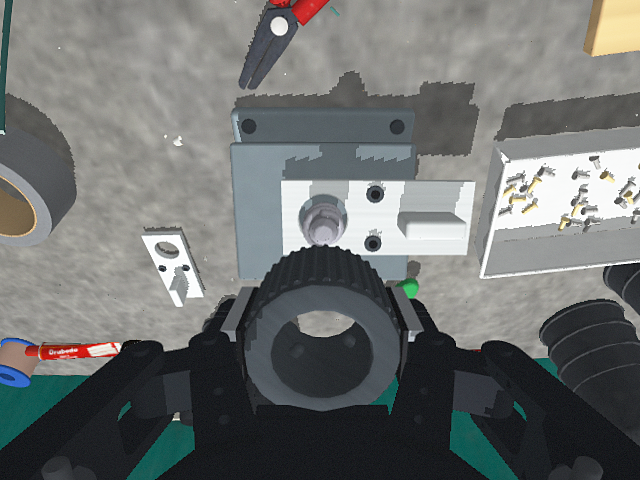

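```bash
python3 -m jog '[{"grip":1,"x":0,"y":0,"z":-5,"rx":6.38,"ry":0.4,"rz":-1.93},{"grip":1,"x":0,"y":0,"z":-5,"rx":6.38,"ry":0.4,"rz":-1.93},{"grip":1,"x":0,"y":0,"z":0,"rx":6.38,"ry":0.4,"rz":-1.93},{"grip":1,"x":0,"y":0,"z":0,"rx":6.38,"ry":0.4,"rz":-1.93},{"grip":1,"x":0,"y":0,"z":0,"rx":0,"ry":0,"rz":0}]'
python3 -c "
from h import *
g=here();delta([.632,.222,.30],flat_R(93.5))
t=load('top0')
for z in [.002]:
  for p in [(.632,.222,z),(.604,.222,z),(.66,.222,z),(.632,.194,z),(.632,.25,z)]: q=proj(t,p)[0];print(q,(q-[110,180])*[3.6,3.5])
"
```

```text
time: 10.9
eef_pos: [0.4854, 0.0116, 0.3525]
tcp_rot: [0.685, 0.729, -0.004, -0.006]
contact_force: [0.9, 0.4, -1.3]
opening: 0.614
10.9 pos [0.4854 0.0116 0.3525] q [-0.19 -0.09  2.08 -0.    1.16 -1.82] F [ 0.9  0.4 -1.3] op 0.614
d mm [200.8 160.1  50.8] rot deg [-0.82 -0.15  0.05] | after-rot-frame d [201.  159.2  52.5] t 10.9 q6 -1.818
[195.39300175 235.05454425] [307.41480629 192.69090487]
[195.2483711 245.7338431] [306.89413596 230.06845087]
[195.54107048 224.40888755] [307.94785372 155.43110642]
[206.04313859 234.99665605] [345.75529891 192.48829616]
[184.75496676 235.1125568 ] [269.11788034 192.89394881]
```

```bash
python3 -m jog '[{"grip":1,"x":31,"y":22.7,"z":4,"rx":-0.8,"ry":-0.1,"rz":0},{"grip":1,"x":31,"y":22.7,"z":4,"rx":0,"ry":0,"rz":0},{"grip":1,"x":31,"y":22.7,"z":4,"rx":0,"ry":0,"rz":0},{"grip":1,"x":31,"y":22.7,"z":4,"rx":0,"ry":0,"rz":0},{"grip":1,"x":31,"y":22.7,"z":9,"rx":0,"ry":0,"rz":0},{"grip":1,"x":31,"y":22.7,"z":10,"rx":0,"ry":0,"rz":0},{"grip":1,"x":31,"y":22.7,"z":10,"rx":0,"ry":0,"rz":0},{"grip":1,"x":0,"y":0,"z":0,"rx":0,"ry":0,"rz":0}]'
python3 -c "
from h import *
g=here();delta([.632,.237,.20],flat_R(93.5))
w=snap('wrist','wrist9.png')
for p in [(.632,.237,.002),(.604,.237,.002),(.66,.237,.002),(.632,.265,.002),(.632,.209,.002)]: print(proj(w,p)[0].round())
"
```

```text
time: 11.57
eef_pos: [0.6315, 0.2428, 0.3034]
tcp_rot: [0.684, 0.729, 0.002, -0.0]
contact_force: [-1.3, -1.4, -1.8]
opening: 0.618
11.5667 pos [0.6315 0.2428 0.3034] q [ 0.22  0.38  1.65  0.    1.11 -1.42] F [-1.3 -1.4 -1.8] op 0.618
d mm [-6.100e+00 -1.000e-01  1.034e+02] rot deg [ 0.12 -0.15  0.18] | after-rot-frame d [ -5.8   0.2 103.4] t 11.5667 q6 -1.419
[313. 225.]
[315. 189.]
[311. 259.]
[349. 227.]
[277. 223.]
```

View pics/wrist9.png

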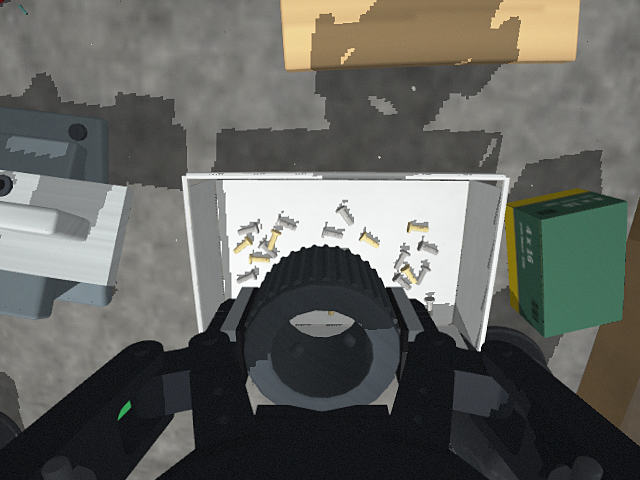

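```bash
python3 -m jog '[{"grip":1,"x":-6,"y":0,"z":30,"rx":0,"ry":0,"rz":0},{"grip":1,"x":0,"y":0,"z":35,"rx":0,"ry":0,"rz":0},{"grip":1,"x":0,"y":0,"z":30,"rx":0,"ry":0,"rz":0},{"grip":1,"x":0,"y":0,"z":15,"rx":0,"ry":0,"rz":0},{"grip":1,"x":0,"y":0,"z":6,"rx":0,"ry":0,"rz":0},{"grip":1,"x":0,"y":0,"z":0,"rx":0,"ry":0,"rz":0},{"grip":1,"x":0,"y":0,"z":0,"rx":0,"ry":0,"rz":0}]'
python3 -c "
from h import *
g=here();delta([.632,.237,.176],flat_R(93.5))"
```

```text
time: 12.2
eef_pos: [0.6319, 0.2321, 0.195]
tcp_rot: [0.685, 0.729, 0.003, 0.002]
contact_force: [-1.1, -0.2, -0.9]
opening: 0.616
12.2 pos [0.6319 0.2321 0.195 ] q [ 0.2   0.51  1.7  -0.    0.93 -1.43] F [-1.1 -0.2 -0.9] op 0.616
d mm [ 4.8  0.3 19. ] rot deg [ 0.41 -0.04  0.04] | after-rot-frame d [ 4.8  0.4 19. ] t 12.2 q6 -1.431
```

```bash
python3 -m jog '[{"grip":1,"x":4.8,"y":0,"z":6,"rx":0.4,"ry":0,"rz":0},{"grip":1,"x":0,"y":0,"z":6,"rx":0,"ry":0,"rz":0},{"grip":1,"x":0,"y":0,"z":2,"rx":0,"ry":0,"rz":0},{"grip":1,"x":0,"y":0,"z":1,"rx":0,"ry":0,"rz":0},{"grip":1,"x":0,"y":0,"z":0,"rx":0,"ry":0,"rz":0}]'
```

```text
time: 12.62
eef_pos: [0.6307, 0.2371, 0.1782]
tcp_rot: [0.685, 0.729, -0.001, -0.001]
contact_force: [0.1, 0.3, -1.6]
opening: 0.614
```

```bash
python3 -m jog '[{"grip":1,"x":0,"y":0,"z":1.2,"rx":0,"ry":0,"rz":0},{"grip":1,"x":0,"y":0,"z":1.2,"rx":0,"ry":0,"rz":0},{"grip":1,"x":0,"y":0,"z":0,"rx":0,"ry":0,"rz":0}]'; python3 -m jog '[{"grip":1,"x":0,"y":0,"z":1,"rx":0,"ry":0,"rz":0},{"grip":1,"x":0,"y":0,"z":0,"rx":0,"ry":0,"rz":0}]'
```

```text
time: 12.87
eef_pos: [0.6311, 0.2371, 0.1764]
tcp_rot: [0.685, 0.729, -0.001, -0.001]
contact_force: [-0.2, -0.5, 1.2]
opening: 0.617
time: 13.03
eef_pos: [0.6312, 0.2372, 0.1764]
tcp_rot: [0.685, 0.729, -0.001, -0.001]
contact_force: [-2.7, -0.7, 4.3]
opening: 0.615
```

```bash
python3 -m jog '[{"grip":0.34,"x":0,"y":0,"z":0,"rx":0,"ry":0,"rz":0},{"grip":0.3,"x":0,"y":0,"z":0,"rx":0,"ry":0,"rz":0},{"grip":0.15,"x":0,"y":0,"z":0,"rx":0,"ry":0,"rz":0},{"grip":0.1,"x":0,"y":0,"z":0,"rx":0,"ry":0,"rz":0}]'
python3 -c "
from h import *
here();snap('wrist','wrist10.png')"
```

```text
time: 13.37
eef_pos: [0.6309, 0.237, 0.1748]
tcp_rot: [0.685, 0.729, -0.001, -0.001]
contact_force: [1.0, -0.5, 0.1]
opening: 0.895
13.3667 pos [0.6309 0.237  0.1748] q [ 0.21  0.54  1.69  0.    0.91 -1.42] F [ 1.  -0.5  0.1] op 0.895
```

View pics/wrist10.png

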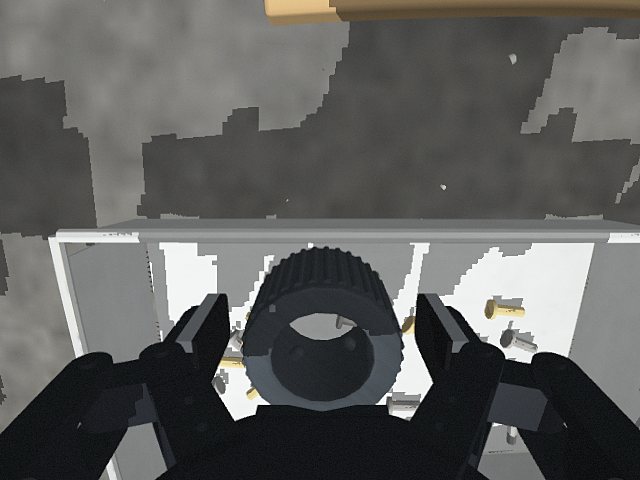

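```bash
python3 -m jog '[{"grip":0.1,"x":0,"y":0,"z":-15,"rx":0,"ry":0,"rz":0},{"grip":0.1,"x":0,"y":0,"z":-30,"rx":0,"ry":0,"rz":0},{"grip":0,"x":0,"y":0,"z":-38,"rx":0,"ry":0,"rz":0},{"grip":0,"x":0,"y":0,"z":-38,"rx":0,"ry":0,"rz":0},{"grip":0,"x":0,"y":0,"z":-38,"rx":0,"ry":0,"rz":0},{"grip":0,"x":0,"y":0,"z":0,"rx":0,"ry":0,"rz":0}]'
python3 -c "
from h import *
ly=np.array([-np.sin(yaw),np.cos(yaw),0])
here();delta(BASE+AX*.285+ly*.08,tilt_R(0));P=BASE+AX*.285+ly*.08
g=get_state();R=Rn.from_quat(g['tcp_rot']).as_matrix();print(P,R.T@(P+[0,0,.02]-g['eef_pos'])*1e3)"
```

```text
time: 13.92
eef_pos: [0.6335, 0.2377, 0.3466]
tcp_rot: [0.685, 0.729, 0.007, 0.004]
contact_force: [1.7, 0.3, 1.2]
opening: 1.0
13.9167 pos [0.6335 0.2377 0.3466] q [ 0.21  0.34  1.62  0.    1.17 -1.42] F [1.7 0.3 1.2] op 1.0
d mm [-138.3 -135.8   25.2] rot deg [-20.67  17.74  95.72] | after-rot-frame d [-117.4  154.5  -24.1] t 13.9167 q6 -1.424
[0.50697051 0.09128656 0.31880772] [-138.2441415  -135.5252046     5.22032802]
```

```bash
python3 -m jog '[{"grip":0,"x":-23,"y":-22.6,"z":1,"rx":0,"ry":0,"rz":0},{"grip":0,"x":-23,"y":-22.6,"z":1,"rx":0,"ry":0,"rz":0},{"grip":0,"x":-23,"y":-22.6,"z":1,"rx":0,"ry":0,"rz":0},{"grip":0,"x":-23,"y":-22.6,"z":1,"rx":0,"ry":0,"rz":0},{"grip":0,"x":-23,"y":-22.6,"z":1,"rx":0,"ry":0,"rz":0},{"grip":0,"x":-23,"y":-22.6,"z":1,"rx":0,"ry":0,"rz":0},{"grip":0,"x":0,"y":0,"z":0,"rx":0,"ry":0,"rz":7},{"grip":0,"x":0,"y":0,"z":0,"rx":0,"ry":0,"rz":7}]'
python3 -m jog '[{"grip":0,"x":0,"y":0,"z":0,"rx":0,"ry":0,"rz":7},{"grip":0,"x":0,"y":0,"z":0,"rx":0,"ry":0,"rz":7},{"grip":0,"x":0,"y":0,"z":0,"rx":0,"ry":0,"rz":7},{"grip":0,"x":0,"y":0,"z":0,"rx":0,"ry":0,"rz":7},{"grip":0,"x":0,"y":0,"z":0,"rx":0,"ry":0,"rz":7},{"grip":0,"x":0,"y":0,"z":0,"rx":0,"ry":0,"rz":7},{"grip":0,"x":0,"y":0,"z":0,"rx":0,"ry":0,"rz":7},{"grip":0,"x":0,"y":0,"z":0,"rx":0,"ry":0,"rz":7}]'
python3 -m jog '[{"grip":0,"x":0,"y":0,"z":0,"rx":0,"ry":0,"rz":7},{"grip":0,"x":0,"y":0,"z":0,"rx":0,"ry":0,"rz":7},{"grip":0,"x":0,"y":0,"z":0,"rx":0,"ry":0,"rz":7},{"grip":0,"x":0,"y":0,"z":0,"rx":0,"ry":6.25,"rz":0},{"grip":0,"x":0,"y":0,"z":0,"rx":0,"ry":6.25,"rz":0},{"grip":0,"x":0,"y":0,"z":0,"rx":0,"ry":6.25,"rz":0},{"grip":0,"x":0,"y":0,"z":0,"rx":0,"ry":6.25,"rz":0},{"grip":0,"x":0,"y":0,"z":0,"rx":0,"ry":0,"rz":0}]'
python3 -c "
from h import *
ly=np.array([-np.sin(yaw),np.cos(yaw),0])
here();delta(BASE+AX*.285+ly*.08,tilt_R(0))"
```

```text
time: 14.58
eef_pos: [0.5033, 0.0898, 0.329]
tcp_rot: [0.771, 0.637, -0.001, -0.001]
contact_force: [0.0, -0.1, 0.2]
opening: 1.002
time: 15.25
eef_pos: [0.5045, 0.0909, 0.3293]
tcp_rot: [0.98, 0.201, -0.001, -0.0]
contact_force: [0.7, -0.3, -0.1]
opening: 0.998
time: 15.92
eef_pos: [0.504, 0.0909, 0.3291]
tcp_rot: [0.976, 0.022, 0.217, -0.005]
contact_force: [-0.6, 1.1, -0.7]
opening: 1.005
15.9167 pos [0.504  0.0909 0.3291] q [-0.02 -0.06  2.12  0.05  0.65 -0.1 ] F [-0.6  1.1 -0.7] op 1.005
d mm [-1.6 -0.2 10.6] rot deg [-2.7  -0.03  5.77] | after-rot-frame d [-1.6 -0.5 10.6] t 15.9167 q6 -0.101
```

```bash
python3 -m jog '[{"grip":0,"x":-1.5,"y":-0.3,"z":10,"rx":-2.7,"ry":0,"rz":5.77},{"grip":0,"x":0,"y":0,"z":0,"rx":0,"ry":0,"rz":0},{"grip":0,"x":0,"y":0,"z":0,"rx":0,"ry":0,"rz":0}]'
python3 - <<'E'
from h import *
ly=np.array([-np.sin(yaw),np.cos(yaw),0]);lx=np.cross(ly,AX)
g=here();delta(BASE+AX*.187+ly*.08,tilt_R(0))
w=snap('wrist','wrist11.png')
a=w['frame'].copy()
f=lambda l,s:proj(w,np.array([BASE+AX*s+ly*x-lx*y for x,y in l]))
for l,s,c in [([(-.032,-.03),(.118,-.03),(.118,.03),(-.032,.03)],.01,(255,0,255)),([(.058,-.007),(.102,-.007),(.102,.007),(.058,.007)],.044,(0,255,0))]:
    q=f(l,s);print(q.round(1).tolist());cv2.polylines(a,[q.astype(int)],True,c,1)
P=g['eef_pos'];R=Rn.from_quat(g['tcp_rot']).as_matrix()
for z in [.155,.173,.25]:print(proj(w,P+R[:,2]*z)[0])
q=proj(w,BASE+AX*.051)[0];print('tip',q);cv2.circle(a,tuple(int(v) for v in q),2,(255,0,0),-1)
cv2.imwrite('pics/w11a.png',a[:,:,::-1])
E
```

```text
time: 16.17
eef_pos: [0.5072, 0.0914, 0.3186]
tcp_rot: [0.976, -0.031, 0.214, 0.007]
contact_force: [1.2, -0.1, 0.4]
opening: 1.0
16.1667 pos [0.5072 0.0914 0.3186] q [-0.02 -0.04  2.11 -0.04  0.63  0.07] F [ 1.2 -0.1  0.4] op 1.0
d mm [ 0.4  0.2 97.7] rot deg [-0.02  0.32  0.18] | after-rot-frame d [-0.2  0.2 97.7] t 16.1667 q6 0.071
[[360.4, 371.4], [368.1, 183.0], [278.9, 182.7], [285.2, 371.0]]
[[334.2, 286.1], [335.1, 218.1], [311.5, 218.0], [311.9, 286.0]]
[320.83515246 326.23639259]
[320.95134464 304.47264704]
[321.25480407 247.80048756]
tip [322.72057609 370.43743136]
```

View pics/w11a.png

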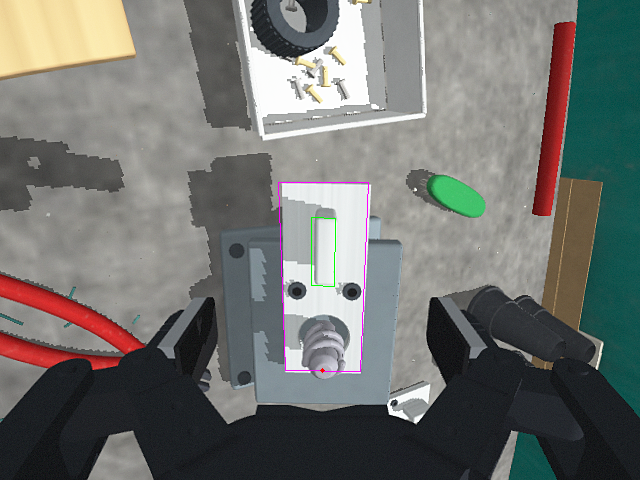

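```bash
python3 - <<'E'
from h import *
w=load('wrist11')
a=cv2.resize(w['frame'][170:300,260:390],None,fx=4.5,fy=4.5,interpolation=cv2.INTER_CUBIC);cv2.imwrite('pics/w11z.png',a[:,:,::-1])
E
```

```text
(no output)
```

View pics/w11z.png

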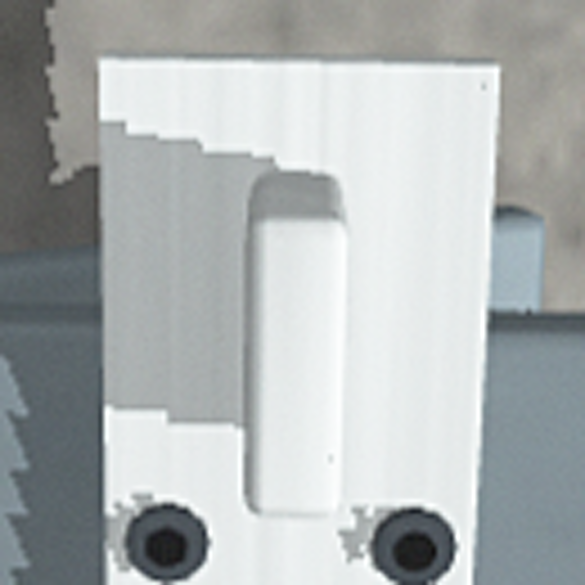

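```bash
python3 -m jog '[{"grip":0,"x":2.2,"y":0.2,"z":20,"rx":0,"ry":0.2,"rz":0.1},{"grip":0,"x":0,"y":0,"z":30,"rx":0,"ry":0,"rz":0},{"grip":0,"x":0,"y":0,"z":25,"rx":0,"ry":0,"rz":0},{"grip":0,"x":0,"y":0,"z":12,"rx":0,"ry":0,"rz":0},{"grip":0,"x":0,"y":0,"z":0,"rx":0,"ry":0,"rz":0},{"grip":0,"x":0,"y":0,"z":0,"rx":0,"ry":0,"rz":0}]'
python3 - <<'E'
from h import *
ly=np.array([-np.sin(yaw),np.cos(yaw),0]);lx=np.cross(ly,AX)
g=here();delta(BASE+AX*.187+ly*.08+lx*.002,tilt_R(0))
w=snap('wrist','wrist12.png')
E
```

```text
time: 16.72
eef_pos: [0.5461, 0.0884, 0.2405]
tcp_rot: [0.976, -0.033, 0.216, 0.007]
contact_force: [0.3, -0.2, 0.1]
opening: 1.001
16.7167 pos [0.5461 0.0884 0.2405] q [-0.02  0.17  2.07 -0.04  0.47  0.08] F [ 0.3 -0.2  0.1] op 1.001
d mm [-0.5 -0.3 10.5] rot deg [ 0.01  0.06 -0.03] | after-rot-frame d [-0.5 -0.3 10.5] t 16.7167 q6 0.081
```

View pics/wrist12.png

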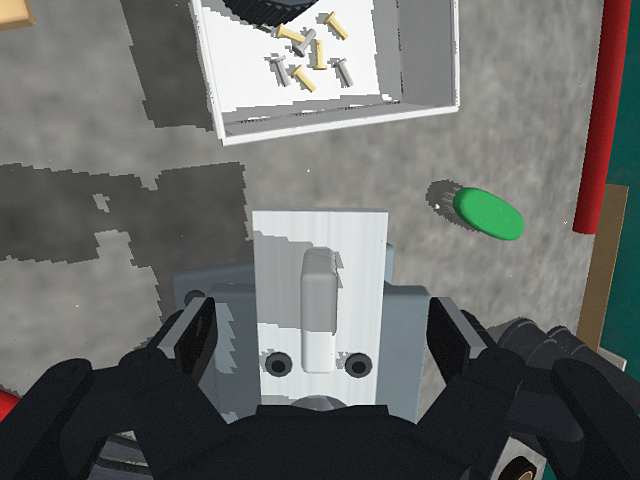

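```bash
python3 -m jog '[{"grip":0,"x":-0.6,"y":-0.2,"z":10,"rx":0,"ry":0,"rz":0},{"grip":0.6,"x":0,"y":0,"z":0,"rx":0,"ry":0,"rz":0},{"grip":0.8,"x":0,"y":0,"z":0,"rx":0,"ry":0,"rz":0},{"grip":1,"x":0,"y":0,"z":0,"rx":0,"ry":0,"rz":0},{"grip":1,"x":0,"y":0,"z":0,"rx":0,"ry":0,"rz":0},{"grip":1,"x":0,"y":0,"z":0,"rx":0,"ry":0,"rz":0},{"grip":1,"x":0,"y":0,"z":0,"rx":0,"ry":0,"rz":0}]' 60
python3 -m jog '[{"grip":1,"x":0,"y":0,"z":0,"rx":0,"ry":0,"rz":0},{"grip":1,"x":0,"y":0,"z":0,"rx":0,"ry":0,"rz":0}]' 80
python3 - <<'E'
from h import *
ly=np.array([-np.sin(yaw),np.cos(yaw),0]);lx=np.cross(ly,AX)
g=here();delta(BASE+AX*.187+ly*.08+lx*.002,tilt_R(0))
w=snap('wrist','wrist13.png')
E
```

```text
time: 17.35
eef_pos: [0.5496, 0.0886, 0.2317]
tcp_rot: [0.976, -0.033, 0.216, 0.007]
contact_force: [-10.2, 1.3, 11.0]
opening: 0.154
time: 17.52
eef_pos: [0.5495, 0.0885, 0.2318]
tcp_rot: [0.976, -0.033, 0.216, 0.007]
contact_force: [-4.3, -0.3, 5.2]
opening: 0.153
17.5167 pos [0.5495 0.0885 0.2318] q [-0.02  0.19  2.06 -0.05  0.46  0.08] F [-4.3 -0.3  5.2] op 0.153
d mm [0.1 0.1 1.1] rot deg [ 0.02 -0.   -0.09] | after-rot-frame d [0.1 0.1 1.1] t 17.5167 q6 0.085
```

View pics/wrist13.png

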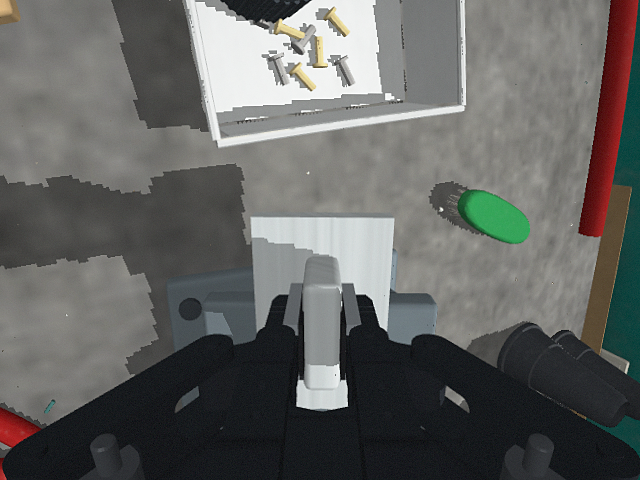

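Gripped on the fin. Lift along the stud, slowly first.

```bash
python3 -m jog '[{"grip":1,"x":0,"y":0,"z":-2,"rx":0,"ry":0,"rz":0},{"grip":1,"x":0,"y":0,"z":-4,"rx":0,"ry":0,"rz":0},{"grip":1,"x":0,"y":0,"z":-6,"rx":0,"ry":0,"rz":0},{"grip":1,"x":0,"y":0,"z":-6,"rx":0,"ry":0,"rz":0},{"grip":1,"x":0,"y":0,"z":0,"rx":0,"ry":0,"rz":0}]' 90
python3 - <<'E'
from h import *
g=here();r=Rn.from_quat(g['tcp_rot']).inv();print(r.apply(g['wrist_torque']).round(2),r.apply(g['contact_force']).round(1))
E
```

```text
time: 17.98
eef_pos: [0.5421, 0.0891, 0.2489]
tcp_rot: [0.975, -0.033, 0.218, 0.007]
contact_force: [0.3, 0.7, -0.8]
opening: 0.153
17.9833 pos [0.5421 0.0891 0.2489] q [-0.02  0.14  2.07 -0.04  0.49  0.08] F [ 0.3  0.7 -0.8] op 0.153
[ 0.01 -0.34 -0.01] [-0.1 -0.7  0.8]
```

```bash
python3 -m jog '[{"grip":1,"x":0,"y":0,"z":-10,"rx":0,"ry":0,"rz":0},{"grip":1,"x":0,"y":0,"z":-15,"rx":0,"ry":0,"rz":0},{"grip":1,"x":0,"y":0,"z":-18,"rx":0,"ry":0,"rz":0},{"grip":1,"x":0,"y":0,"z":-20,"rx":0,"ry":0,"rz":0},{"grip":1,"x":0,"y":0,"z":-20,"rx":0,"ry":0,"rz":0},{"grip":1,"x":0,"y":0,"z":-20,"rx":0,"ry":0,"rz":0},{"grip":1,"x":0,"y":0,"z":0,"rx":0,"ry":0,"rz":0},{"grip":1,"x":0,"y":0,"z":0,"rx":0,"ry":0,"rz":0}]'
python3 - <<'E'
from h import *
g=here();r=Rn.from_quat(g['tcp_rot']).inv();print(r.apply(g['wrist_torque']).round(2),r.apply(g['contact_force']).round(1))
snap('wrist','wrist14.png');snap('side','side14.png')
E
```

```text
time: 18.65
eef_pos: [0.4985, 0.092, 0.3426]
tcp_rot: [0.975, -0.033, 0.218, 0.007]
contact_force: [-1.2, 0.2, -2.3]
opening: 0.148
18.65 pos [0.4985 0.092  0.3426] q [-0.01 -0.09  2.12 -0.04  0.68  0.08] F [-1.2  0.2 -2.3] op 0.148
[-0.04 -0.36  0.  ] [-2.  -0.1  1.6]
```

View pics/wrist14.png

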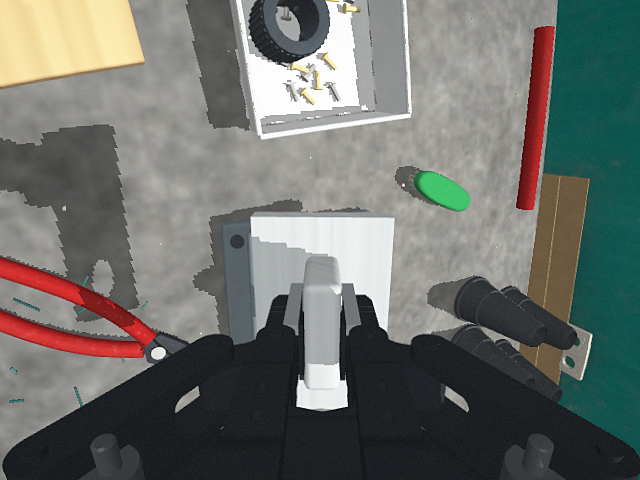

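View pics/side14.png

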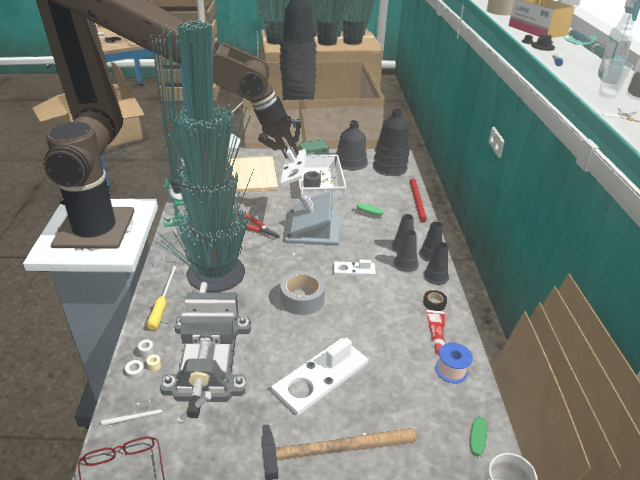

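```bash
python3 -m jog '[{"grip":1,"x":0,"y":0,"z":0,"rx":0,"ry":-6.25,"rz":0},{"grip":1,"x":0,"y":0,"z":0,"rx":0,"ry":-6.25,"rz":0},{"grip":1,"x":0,"y":0,"z":0,"rx":0,"ry":-6.25,"rz":0},{"grip":1,"x":0,"y":0,"z":0,"rx":0,"ry":-6.25,"rz":0},{"grip":1,"x":0,"y":0,"z":0,"rx":0,"ry":0,"rz":-5.2},{"grip":1,"x":0,"y":0,"z":0,"rx":0,"ry":0,"rz":-5.2},{"grip":1,"x":0,"y":0,"z":0,"rx":0,"ry":0,"rz":0}]'
python3 - <<'E'
from h import *
g=here();delta([.433,.338,.30],flat_R(6.6))
w=load('wrist14')
E
```

```text
time: 19.33
eef_pos: [0.4987, 0.0918, 0.3391]
tcp_rot: [0.998, 0.057, -0.001, -0.0]
contact_force: [-0.3, 0.0, -2.0]
opening: 0.143
19.3333 pos [0.4987 0.0918 0.3391] q [-0.02 -0.02  2.04  0.    1.12 -0.13] F [-0.3  0.  -2. ] op 0.143
d mm [ -37.  -252.1   39.4] rot deg [-0.03  0.11 -0.01] | after-rot-frame d [ -37.  -252.1   39.1] t 19.3333 q6 -0.133
```

```bash
python3 -m jog '[{"grip":1,"x":-5.3,"y":-36,"z":2,"rx":0,"ry":0,"rz":0},{"grip":1,"x":-5.3,"y":-36,"z":2,"rx":0,"ry":0,"rz":0},{"grip":1,"x":-5.3,"y":-36,"z":2,"rx":0,"ry":0,"rz":0},{"grip":1,"x":-5.3,"y":-36,"z":2,"rx":0,"ry":0,"rz":0},{"grip":1,"x":-5.3,"y":-36,"z":10,"rx":0,"ry":0,"rz":0},{"grip":1,"x":-5.3,"y":-36,"z":10,"rx":0,"ry":0,"rz":0},{"grip":1,"x":-5.2,"y":-36,"z":11,"rx":0,"ry":0,"rz":0},{"grip":1,"x":0,"y":0,"z":0,"rx":0,"ry":0,"rz":0}]'
python3 -m jog '[{"grip":1,"x":0,"y":0,"z":0,"rx":0,"ry":0,"rz":0}]' >/dev/null
python3 - <<'E'
from h import *
g=here();delta([.433,.338,.205],flat_R(6.6))
w=snap('wrist','wrist15.png');t=snap('top','top15.png')
P=[(.499,.409),(.522,.211),(.375,.195),(.353,.39)]
a=w['frame'].copy()
cv2.polylines(a,[proj(w,[(x,y,.014) for x,y in P]).astype(int)],True,(255,0,0),1)
m=np.array([.433,.338]);u=np.array([np.cos(np.radians(96.6)),np.sin(np.radians(96.6))]);v=np.array([u[1],-u[0]])
c=m-.037*u
q=[(*(c+sx*.075*u+sy*.03*v),.014) for sx,sy in [(1,1),(1,-1),(-1,-1),(-1,1)]]
cv2.polylines(a,[proj(w,q).astype(int)],True,(255,0,255),1)
cv2.imwrite('pics/w15a.png',a[:,:,::-1])
E
```

```text
time: 20.0
eef_pos: [0.4306, 0.3421, 0.2985]
tcp_rot: [0.998, 0.058, -0.002, -0.0]
contact_force: [0.1, 0.1, -2.1]
opening: 0.147
20.0833 pos [0.4322 0.3395 0.2998] q [ 0.48  0.12  1.97 -0.    1.05  0.37] F [-0.5 -0.2 -1.8] op 0.153
d mm [ 0.9  1.5 94.8] rot deg [0.07 0.15 0.  ] | after-rot-frame d [ 0.6  1.6 94.8] t 20.0833 q6 0.366
```

View pics/w15a.png

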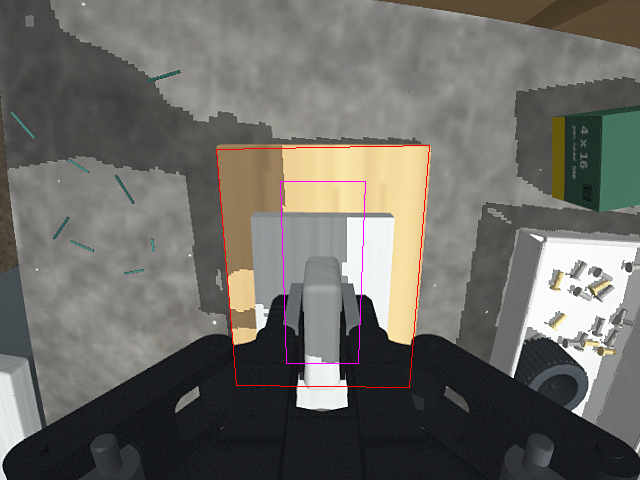

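```bash
python3 -m jog '[{"grip":1,"x":0.8,"y":1.5,"z":25,"rx":0.07,"ry":0.15,"rz":0},{"grip":1,"x":0,"y":0,"z":30,"rx":0,"ry":0,"rz":0},{"grip":1,"x":0,"y":0,"z":22,"rx":0,"ry":0,"rz":0},{"grip":1,"x":0,"y":0,"z":10,"rx":0,"ry":0,"rz":0},{"grip":1,"x":0,"y":0,"z":4,"rx":0,"ry":0,"rz":0},{"grip":1,"x":0,"y":0,"z":0,"rx":0,"ry":0,"rz":0},{"grip":1,"x":0,"y":0,"z":0,"rx":0,"ry":0,"rz":0}]'
python3 -c "
from h import *
g=here();delta([.433,.338,.2],flat_R(6.6))"
```

```text
time: 20.77
eef_pos: [0.4355, 0.3367, 0.2125]
tcp_rot: [0.998, 0.056, 0.003, -0.001]
contact_force: [0.2, 1.8, -1.6]
opening: 0.149
20.7667 pos [0.4355 0.3367 0.2125] q [0.47 0.26 2.   0.   0.87 0.36] F [ 0.2  1.8 -1.6] op 0.149
d mm [-2.4 -1.5 12.5] rot deg [-0.13 -0.33 -0.16] | after-rot-frame d [-2.3 -1.5 12.5] t 20.7667 q6 0.361
```

```bash
python3 -m jog '[{"grip":1,"x":0,"y":0,"z":5,"rx":0,"ry":0,"rz":0},{"grip":1,"x":0,"y":0,"z":2,"rx":0,"ry":0,"rz":0},{"grip":1,"x":0,"y":0,"z":0,"rx":0,"ry":0,"rz":0},{"grip":1,"x":0,"y":0,"z":0,"rx":0,"ry":0,"rz":0}]'
python3 -c "
from h import *
g=here();delta([.433,.338,.2],flat_R(6.6));print(g['wrist_torque'])"
```

```text
time: 21.1
eef_pos: [0.4346, 0.337, 0.2044]
tcp_rot: [0.998, 0.057, 0.002, -0.001]
contact_force: [0.7, 0.1, -1.8]
opening: 0.144
21.1 pos [0.4346 0.337  0.2044] q [0.47 0.27 2.01 0.   0.86 0.36] F [ 0.7  0.1 -1.8] op 0.144
d mm [-1.5 -1.2  4.4] rot deg [-0.09 -0.22 -0.08] | after-rot-frame d [-1.4 -1.2  4.4] t 21.1 q6 0.361
[ 0.04385149  0.00573449 -0.02878214]
```

```bash
python3 -m jog '[{"grip":1,"x":0,"y":0,"z":1.5,"rx":0,"ry":-0.1,"rz":0},{"grip":1,"x":0,"y":0,"z":1.2,"rx":0,"ry":0,"rz":0},{"grip":1,"x":0,"y":0,"z":0,"rx":0,"ry":0,"rz":0}]'
python3 -m jog '[{"grip":1,"x":0,"y":0,"z":1,"rx":0,"ry":0,"rz":0},{"grip":1,"x":0,"y":0,"z":0,"rx":0,"ry":0,"rz":0}]'
python3 -m jog '[{"grip":1,"x":0,"y":0,"z":0.8,"rx":0,"ry":0,"rz":0},{"grip":1,"x":0,"y":0,"z":0,"rx":0,"ry":0,"rz":0}]'
python3 -c "
from h import *
g=here();delta([.433,.338,.2],flat_R(6.6));print(g['wrist_torque'])"
```

```text
time: 21.35
eef_pos: [0.4345, 0.3369, 0.2012]
tcp_rot: [0.998, 0.057, 0.001, -0.001]
contact_force: [-0.2, -0.2, -1.7]
opening: 0.15
time: 21.52
eef_pos: [0.4347, 0.337, 0.2011]
tcp_rot: [0.998, 0.057, 0.0, -0.001]
contact_force: [-2.3, -1.4, 4.3]
opening: 0.147
time: 21.68
eef_pos: [0.4348, 0.337, 0.201]
tcp_rot: [0.998, 0.057, 0.0, -0.0]
contact_force: [-3.3, -4.5, 8.9]
opening: 0.151
21.6833 pos [0.4348 0.337  0.201 ] q [0.47 0.28 2.01 0.   0.86 0.36] F [-3.3 -4.5  8.9] op 0.151
d mm [-1.7 -1.2  1. ] rot deg [-0.05 -0.04 -0.07] | after-rot-frame d [-1.7 -1.2  1. ] t 21.6833 q6 0.36
[-0.27550504  0.72776541  0.0581864 ]
```

```bash
python3 -m jog '[{"grip":1,"x":0,"y":0,"z":-1,"rx":0,"ry":0,"rz":0},{"grip":0.8,"x":0,"y":0,"z":0,"rx":0,"ry":0,"rz":0},{"grip":0.6,"x":0,"y":0,"z":0,"rx":0,"ry":0,"rz":0},{"grip":0.4,"x":0,"y":0,"z":0,"rx":0,"ry":0,"rz":0},{"grip":0.4,"x":0,"y":0,"z":0,"rx":0,"ry":0,"rz":0}]' 20
python3 -c "
from h import *
g=here();snap('wrist','wrist16.png')"
```

```text
time: 22.1
eef_pos: [0.4346, 0.3369, 0.2005]
tcp_rot: [0.998, 0.057, 0.001, -0.001]
contact_force: [-0.7, 0.2, 0.4]
opening: 0.597
22.1 pos [0.4346 0.3369 0.2005] q [0.47 0.28 2.01 0.   0.86 0.36] F [-0.7  0.2  0.4] op 0.597
```

View pics/wrist16.png

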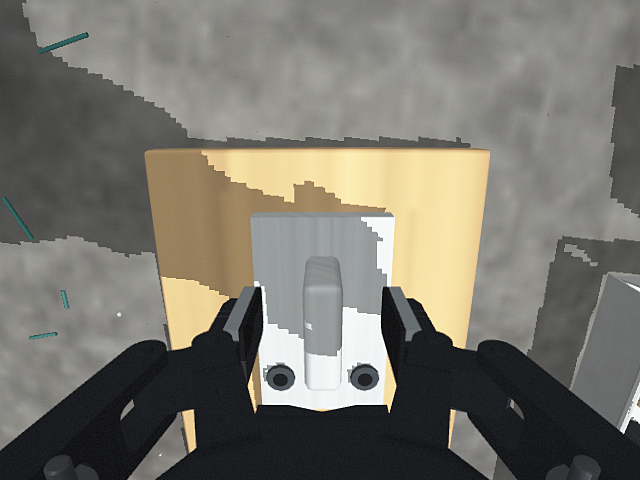

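Plate lies flat and free. Retract up and swing aside for a final view.

```bash
python3 -m jog '[{"grip":0.4,"x":0,"y":0,"z":-10,"rx":0,"ry":0,"rz":0},{"grip":0.4,"x":0,"y":0,"z":-30,"rx":0,"ry":0,"rz":0},{"grip":0.4,"x":0,"y":0,"z":-35,"rx":0,"ry":0,"rz":0},{"grip":0.4,"x":0,"y":0,"z":-35,"rx":0,"ry":0,"rz":0},{"grip":0.4,"x":0,"y":0,"z":-35,"rx":0,"ry":0,"rz":0},{"grip":0.4,"x":0,"y":0,"z":-20,"rx":0,"ry":0,"rz":0},{"grip":0.4,"x":0,"y":0,"z":0,"rx":0,"ry":0,"rz":0},{"grip":0.4,"x":0,"y":0,"z":0,"rx":0,"ry":0,"rz":0}]'
python3 -c "
from h import *
g=here();snap('wrist','wrist17.png');snap('top','top17.png');snap('side','side17.png')
cv2.imwrite('pics/s17z.png',cv2.resize(load('side17')['frame'][130:260,220:380],None,fx=4.5,fy=4.5)[:,:,::-1])"
```

```text
time: 22.82
eef_pos: [0.4345, 0.3367, 0.3679]
tcp_rot: [0.998, 0.057, 0.003, -0.002]
contact_force: [0.1, -0.2, -0.8]
opening: 0.595
22.8167 pos [0.4345 0.3367 0.3679] q [0.47 0.04 1.92 0.   1.17 0.36] F [ 0.1 -0.2 -0.8] op 0.595
```

View pics/wrist17.png

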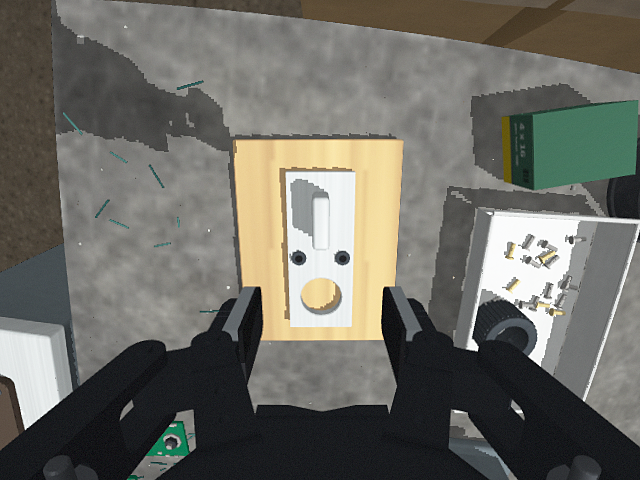

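View pics/top17.png

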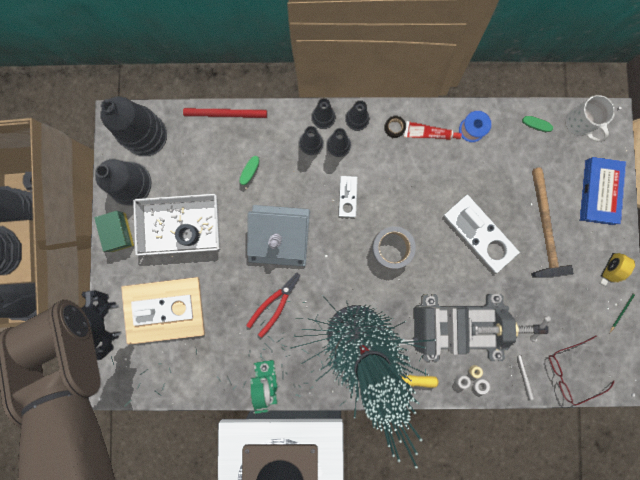

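View pics/s17z.png

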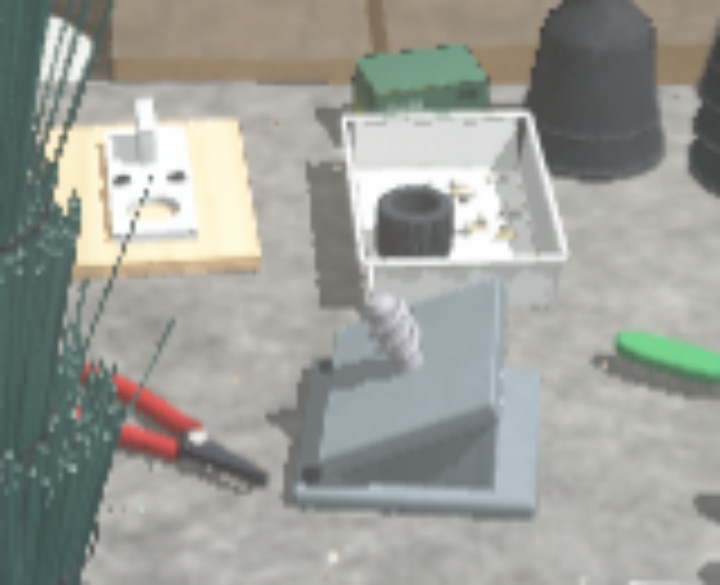

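The wrist view shows the plate flat on the board around (320,248), fin up. The top view shows the nut in the tray at (187,235). The pliers (272,305), tape roll (393,253) and brush (249,170) are where they started.

```bash
python3 -c "
from plant import sign_off
print(sign_off())"
```

```text
the job is handed in; nothing more can be done
None
```

The job is done and handed in at about 23 s of the 62 s allowed. I unscrewed the knurled nut about 227° counterclockwise, drew it off along the stud and set it upright in the tray. Then I gripped the plate by its fin, lifted it off along the stud and laid it on the plywood board.

- **Final pictures:** the wrist, top and side views show the plate flat and near the middle of the board, fin up, and the nut standing level in the tray. The pliers, tape roll and brush look where they started, and the arm is clear of everything.
- **Forces:** the highest reading I saw was about 15 N, while the fingers closed on the fin. At set-down, contact was about 5 N for the nut and about 10 N for the plate.
- **Disagreements:** my first estimate of the stud position, from the top camera, was about 3 mm off what the wrist camera showed. I used the wrist view and also nudged the last grasp by 1–2 mm. The nut went down among loose-looking screws in the tray; I felt no early contact and it stands level.

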